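# Change the tilting work table over from 20 to 30 degrees

### The job

The hinged tilting work table is still set to 20 degrees, with the yellow setting block under it: change it over to 30 degrees. Fold the table up out of the way, take the yellow block out and stand it upright on the bench clear of the table, stand the blue 30 degree block upright and square in the middle of the steel pad instead, then fold the table down until its roller is pressed firmly onto that block, and let go. Leave the red block and everything else on the bench as they are.

Things in the scene. Friction and masses are not known exactly. Their poses are not given: they have to be found in the camera images.
- jig_base: Fixed plywood base board, screwed to the bench. Origin on the bench, straight below the middle of the hinge axis; +x along the board away from the hinge (roughly away from the robot), +y along the hinge, +z up. The board reaches from 22 mm behind to 172 mm ahead of the origin, 164 mm wide, 18 mm thick; black hinge knobs reach 94 mm to either side.
- tilt_table (a joint): Angle of the light wooden table above level, rad: 0 = flat, pi/6 = 30 degrees, 1.48 = upright against its stop; it starts at 0.35 (resting on the yellow block) to 0.6. Its upper face turns towards the robot as it rises. It weighs 0.5 kg; the hinge is stiff (0.65 N m), so it stays at any angle where it is left; moving it takes 2 to 7 N at the pull bar.
- table_face (a point): Middle of the table's upper face, 84 mm from the hinge axis along the board, 20 mm above the axis square to it. The board is 150 mm wide, 12 mm thick, its free edge 160 mm from the axis; a 13 mm high dark stop strip runs along its hinge edge. The point turns with the table: x along the board away from the hinge, z square to it.
- hinge (a point): Middle of the hinge axis, 26 mm above the bench; the axis is the y axis of jig_base.
- pull_bar (a point): Middle of the steel pull bar along the table's free edge, parallel to the hinge: 12 mm round, 106 mm free length between its two arms, 205 mm from the hinge axis along the board and 14 mm above the axis square to it (40 mm above the bench when flat). 39 mm gap between bar and board edge; nothing else near it. Axes as table_face.
- roller (a point): Steel roller, 12 mm round, 98 mm long, under the table, parallel to the hinge and 140 mm from it, its centre in line with the hinge axis. This is its middle. With the table flat it rests on the pad, so a block of height H on the pad under it sets the angle whose sine is H / 140 mm.
- pad (a point): Middle of the top face of the 74 x 74 mm steel landing pad let into the base board, 20 mm above the bench, 121 mm from the hinge: where the setting block stands. With the table folded up to 1.3 rad or more the pad is open from straight above.
- block_30: Setting block for 30 degrees: hardwood with a BLUE painted top end, 50 x 50 mm, 70 mm high, 0.19 kg, standing loose on the bench. Origin at the middle of its underside, z up its height.
- block_20: Setting block for 20 degrees: the same with a YELLOW top, 50 x 50 mm, 48 mm high, about 0.16 kg. It starts on the pad under the table, and must end upright on the bench, its middle over 100 mm from the pad's middle. Origin at the middle of its underside.
- block_40: Setting block for 40 degrees: the same with a RED top, 50 x 50 mm, 90 mm high. Not wanted; leave it alone. Origin at the middle of its underside.
- glue_bottle: White wood glue bottle with a blue cap, 64 mm across, 151 mm high, standing loose. Origin at the middle of its underside. Bystander.
- red_case: Red bit case lying loose, 48 x 74 mm, 21 mm high. Origin at the middle of its underside, y along its length. Bystander.
- tape_bench: Roll of grey tape lying loose, 100 mm across, 48 mm high. Origin at the middle of its underside. Bystander.
- pliers_pair: Combination pliers with blue grips lying loose, 142 mm long, 46 mm wide, 12 mm thick. Origin at the middle of their underside, y along their length. Bystander.
- side_spanner: Small combination spanner lying loose behind the tilting table, 107 mm long, 5 mm thick. Origin at the middle of its underside, y along its length. Bystander.
- saw_handle (a point): Front end of the fixed mitre saw's table handle, 60 mm high, always at this place. The handle leads from here straight away from the robot to the saw's round table (from 105 mm further on); its head stands up to 345 mm high from 100 mm further on, within 170 mm to either side; its base reaches 225 mm to either side from 185 mm further on. In front of it all the bench is open.
Things that resemble listed ones, but are neither listed nor needed, are in the scene too. Leave any orange look-alike of the block_30 alone.

How it is judged:
By the outcome, as a careful person would: the job done as asked, in the order asked, and still so for the second after the job is handed in, with the robot touching nothing.
It also fails if it takes over 72 s, if anything falls off the work surface, if the arm or the gripper's body presses on something with over 40 N, if the wrist force passes 120 N, or if a joint passes its speed limit or range.

### The arm

A 6-joint arm with a two-finger parallel gripper is mounted at the origin on a cart in front of the work surface, level with it; the furniture and walls round the work are solid. World frame = base frame: x ahead of the robot, y to its left, z up, the work surface at z = 0. Lengths are in mm, angles in degrees, forces in N, time in s.
With the tool pointing down it reaches from about 300 to 850 mm from the base axis. Payload 4.2 kg.
Tool frame: the origin (TCP) lies at the very end of the fingers, on their centre line; the grasp point (between the pads) lies 19 mm behind it (env.grasp_offset is the distance from the TCP to the grasp point, in mm); z points along the fingers, y is the line along which they close (so a half turn about z gives the same grasp; the last joint's range is limited). The gripper opens to 91 mm and grips with 3 to 60 N. Pads are 32 mm wide; open, the fingers measure 118 mm over their backs; the gripper's body (76 mm by 178 mm) begins 60 mm behind the grasp point.
Start: joints at [72.708, 18.312, 89.639, -0, 72.044, -1.146], TCP at [159.902, 552.339, 183.976] pointing down, gripper open.
Joint ranges: [-177.97, 177.97], [-48.28, 115.42], [12.27, 149.76], [-77.06, 257.06], [2.81, 150.46], [-146.56, 146.56]. Speed limits (degrees/s): [147.25, 147.25, 180, 180, 180, 180].

### API

Orientations are given as [roll, pitch, yaw] about the fixed x, y, z axes, in that order (R = Rz(yaw) Ry(pitch) Rx(roll)).
In Python, from workcell import env gives the robot as it stands. The module is installed in compiled form; this text tells all that it offers.
- The arm moves only by the tool send_rows, never from a script. Its argument "motion" is a list of rows, each an object of numbers: "tx", "ty", "tz": the shift along the tool's x, y, z in units of 500 mm (1.0 is 500 mm); "rx", "ry", "rz": the turn, a rotation vector about the tool's x, y, z in units of 30 degrees (1.0 is 30 degrees); "gripper": the closure, from -1 (fully open) to 1 (shut). In form: [{"tx": .., "ty": .., "tz": .., "rx": .., "ry": .., "rz": .., "gripper": ..}, ...]. A call has 1 to 12 rows; each row shifts and turns the commanded pose from where the row before left it, along the tool's axes as they then stand; what a row does not reach is not made up. A row lasts 1/8 s, in which the tool goes at most 62.5 mm and 10.7 degrees, less where a joint would pass 70% of its speed; a pose out of reach is approached as far as the arm can. A call with a number of a shift or a turn outside -1 to 1 is refused whole. A call with a gripper value outside its range is refused whole. The fingers move at their own pace and stop on an object; "grip_force" is the grip in N (left out, the last holds). Time passes only in rows, so rows that do not move let the fingers close. It gives the time, the measured TCP pose, the force, the opening and the grip force at its end, in the units of the state.
- env.state(): the state, without advancing time (a new reading comes with each control period).
- env.grab_frame(name): name is "side" or "top"; returns a dict with "frame" (480x640x3 uint8, red, green, blue), "vertical_fov" (degrees; the focal length in pixels is half the picture's height over the tangent of half this angle, whatever the lens; pixels are square), "cx", "cy" (the principal point, pixels), "rvec" (rotation vector, rad) and "tvec" (3), from world to camera coordinates, as OpenCV has them. Camera axes: x right, y down, z forward; pixel columns grow to the right and rows downward; lengths in mm; the calibration is good to about 2 mm. A picture is of the moment at which its call begins. There is no depth.
- env.job_done(): hands the job in; it is judged then, once.
The state is a dict: "time_s": time; "qpos": joint angles; "qvel": joint speeds; "effort": joint torques, N m; "ee_pos": TCP position; "ee_rot": TCP orientation; "force": force on the tool from outside, world axes, zero at the start; "torque": the same for the moment, N m; "gripper_width": finger opening in mm; "gripper_force": force on a finger pad.
Only numpy, scipy, OpenCV 4.12 (cv2) and the standard library are available. Lean on these libraries where they do the work, as an engineer would, in place of code of your own. Each camera call takes 0.05 s, during which the arm holds its last target. There are 200 camera calls.

## Working session

There is one attempt and no reset: what is moved stays moved. The work goes in short steps, Python scripts to look and compute and a tool call to move; the robot and the scene stay as the last step left them, time stands still between calls to the robot, and variables do not carry over. Pictures are saved under pics/ and viewed, at most 10 in all, crops included, and the job is handed in when it is done.

Besides the shell and the picture viewer there is one more tool, called after "Emit:" as a command line: name --argument value ..., lists and objects as JSON in quotes. send_rows: Moves the arm, as the interface text tells. Shifts and turns lie within -1 to 1; 1 stands for 500 mm of shift or 30 degrees of turn. Its arguments: {"type":"object","properties":{"motion":{"type":"array"},"grip_force":{"type":"number"}},"required":["motion"]}

```bash
mkdir -p pics; cat > h.py <<'E'
import numpy as np, cv2
from workcell import env
def grab(n):
    d=env.grab_frame(n); f=240/np.tan(np.radians(d["vertical_fov"])/2)
    d["K"]=np.array([[f,0,d["cx"]],[0,f,d["cy"]],[0,0,1.]]); d["R"]=cv2.Rodrigues(np.array(d["rvec"],float))[0]; d["t"]=np.array(d["tvec"],float).ravel()
    return d
def ray(d,uv):
    r=d["R"].T@np.linalg.inv(d["K"])@np.array([uv[0],uv[1],1.]); return -d["R"].T@d["t"], r/np.linalg.norm(r)
def onz(d,uv,z):
    c,r=ray(d,uv); return c+r*(z-c[2])/r[2]
def proj(d,p):
    return cv2.projectPoints(np.array(p,float).reshape(-1,3),np.array(d["rvec"],float),np.array(d["tvec"],float),d["K"],None)[0].reshape(-1,2)
def tri(d1,a,d2,b):
    c1,r1=ray(d1,a);c2,r2=ray(d2,b); s=np.linalg.lstsq(np.c_[r1,-r2],c2-c1,rcond=None)[0]
    p,q=c1+s[0]*r1,c2+s[1]*r2; return (p+q)/2,np.linalg.norm(p-q)
def save(d,n,crop=None,k=1):
    im=d["frame"][:,:,::-1]
    if crop: im=im[crop[1]:crop[3],crop[0]:crop[2]]
    cv2.imwrite("pics/"+n,cv2.resize(im,None,fx=k,fy=k,interpolation=cv2.INTER_CUBIC))
E
python3 - <<'E'
from h import *
for n in("top","side"):
    d=grab(n); save(d,n+"0.png"); print(n,d["vertical_fov"],d["cx"],d["cy"],(-d["R"].T@d["t"]).round(),d["R"].round(2).tolist())
s=env.state(); print(s)
E
```

```text
top 45.314332566425044 315.6258734957808 250.62649083389692 [ -91. -172. 1709.] [[0.28, -0.96, -0.01], [-0.89, -0.26, -0.38], [0.36, 0.11, -0.92]]
side 51.744072695627935 318.6177802416265 235.90061251896125 [ 428. 1314.  726.] [[-0.99, -0.1, 0.02], [-0.06, 0.46, -0.89], [0.08, -0.88, -0.46]]
{'time_s': 0.1, 'qpos': array([ 7.27072831e+01,  1.83492951e+01,  8.96995911e+01, -6.07576946e-04,
        7.20453134e+01, -1.14776950e+00]), 'qvel': array([-0.00587955, -0.00743798, -0.05169004,  0.14744204, -0.11779368,
        0.0555145 ]), 'effort': array([ 1.21370613e-03, -4.13332522e+01, -2.32507181e+01,  7.28710229e-02,
        4.21499158e-02, -4.57585304e-05]), 'ee_pos': array([159.75852934, 551.83042674, 183.19001918]), 'ee_rot': array([-1.79905808e+02, -1.30934942e-03,  1.63855239e+02]), 'force': array([-0.62814351,  0.58566246,  0.4559132 ]), 'torque': array([-3.51340448e-02,  6.19655207e-05,  2.78248759e-02]), 'gripper_force': 0.0, 'gripper_width': 91.18572598287705}
```

View pics/top0.png

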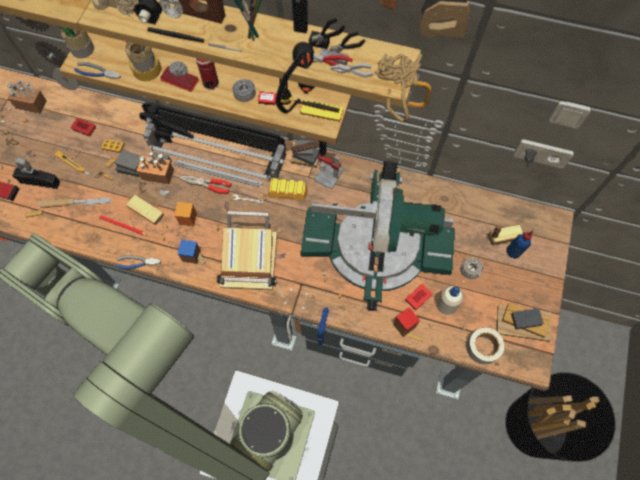

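View pics/side0.png

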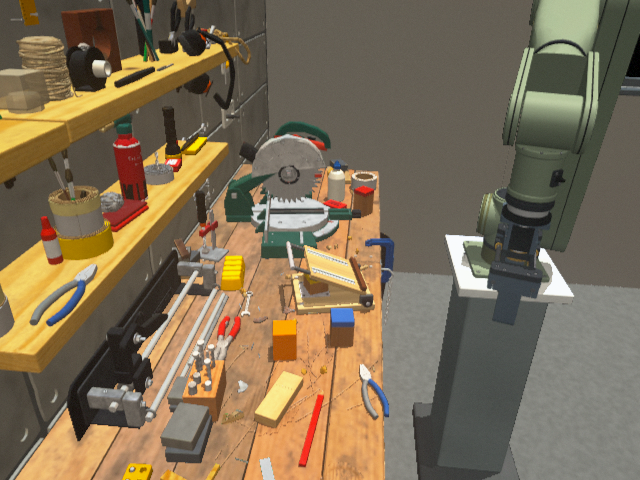

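Top view: blue-topped block at (188,251); orange look-alike at (184,213), to be left alone. The table is at (248,255), its bar at (248,219). Red block at (407,320). Side view: blue block at (342,325), orange at (284,340). The description calls for a blue top, so (188,251) it is. I'll confirm this in one enlarged crop.

```bash
python3 - <<'E'
from h import *
t=grab("top");s=grab("side")
a=cv2.resize(t["frame"][190:300,165:290,::-1],None,fx=5,fy=5,interpolation=cv2.INTER_CUBIC)[:, :]
a=cv2.resize(a,(400,352))
b=cv2.resize(s["frame"][230:360,265:390,::-1],(400,416),interpolation=cv2.INTER_CUBIC)
c=np.zeros((416,800,3),np.uint8);c[:352,:400]=a;c[:,400:]=b;cv2.imwrite("pics/c1.png",c)
for n,d in(("t",t),("s",s)):
    h=cv2.cvtColor(d["frame"],cv2.COLOR_RGB2HSV)
    m=cv2.inRange(h,(105,120,60),(125,255,255))
    k,l,st,ce=cv2.connectedComponentsWithStats(m)
    for i in range(1,k):
        if st[i,4]>40: print(n,st[i],ce[i].round(1),onz(d,ce[i],70).round(0))
E
```

```text
t [510 235  20  22 178] [520.5 245. ] [ 752. -571.   70.]
t [179 241  17  16 221] [187.2 248.4] [451. 414.  70.]
t [318 309  10  33 146] [322.  325.9] [332. -55.  70.]
s [368 238  26  10 111] [381.8 241. ] [361.  58.  70.]
s [ 48 280  37  44 325] [ 69.3 302.6] [1066.  453.   70.]
s [331 309  23  14 308] [341.9 315.5] [453. 424.  70.]
s [369 379  20  36 165] [381.  396.4] [370. 654.  70.]
```

View pics/c1.png

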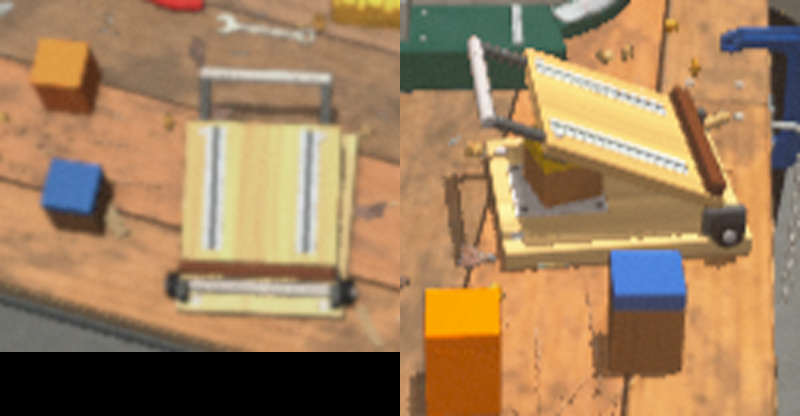

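The crop shows, from above, the hinge knob ends at crop (166,288) and (354,293), the front board corners at (178,310) and (343,316), and the bar ends at (201,73) and (331,78). In the side view the bar runs from (474,42) to (488,120), and the near hinge knob is at (728,236). The blue top is confirmed at (76,183) from above and (648,265) from the side.

```bash
python3 - <<'E'
from h import *
t=grab("top");s=grab("side")
T=lambda u,v:(165+u/3.2-.3,190+v/3.2-.3); S=lambda u,v:(265+(u-400)/3.2-.3,230+v/3.2-.3)
k1=onz(t,T(166,288),26);k2=onz(t,T(354,293),26)
print("knobs",k1.round(),k2.round(),((k1+k2)/2).round(1),np.linalg.norm(k1-k2))
f1=onz(t,T(178,310),18);f2=onz(t,T(343,316),18);print("front",f1.round(),f2.round(),np.linalg.norm(f1-f2))
print("bar L",tri(t,T(203,73),s,S(488,120)),"R",tri(t,T(329,78),s,S(474,42)))
for d,n in((t,"t"),(s,"s")):
    h=cv2.cvtColor(d["frame"],cv2.COLOR_RGB2HSV); m=cv2.inRange(h,(100,100,40),(128,255,255))
    k,l,st,ce=cv2.connectedComponentsWithStats(m); i=[i for i in range(1,k) if st[i,4]>150 and (abs(ce[i]-((187,248) if n=="t" else (342,315)))).max()<6][0]
    V=np.median(h[l==i][:,2]); print(n,V,st[i])
    y,x,w,hh=st[i][1],st[i][0],st[i][2],st[i][3]
    print(h[y-1:y+hh+1,x-1:x+w+1,2])
E
```

```text
knobs [393. 304.  26.] [439. 127.  26.] [415.9 215.4  26. ] 182.83549572729333
front [377. 287.  18.] [416. 131.  18.] 160.56609850265838
bar L (array([579.88440566, 318.71179336, 121.67950942]), np.float64(2.058857890759843)) R (array([608.7535667 , 200.62615358, 122.2722407 ]), np.float64(1.8654052409936457))
t 179.0 [179 240  18  17 236]
[[193 192 174 144 130 134 147 154 172 182 182 185 192 194 202 209 212 214
  213 211]
 [201 196 168 149 163 163 161 166 162 156 147 138 146 164 174 190 197 203
  205 208]
 [199 193 152 163 175 176 178 179 176 174 173 168 167 165 171 167 169 153
  166 196]
 [194 182 142 165 179 179 181 182 182 180 178 180 180 180 181 181 179 166
  125 180]
 [183 171 155 176 176 180 181 180 181 180 180 178 179 179 179 180 184 169
  117 148]
 [175 149 165 178 181 179 181 179 180 181 180 180 180 179 179 183 180 162
  108 116]
 [164 135 167 177 178 181 180 180 180 179 178 181 181 181 181 183 173 143
   91  86]
 [150 145 171 178 182 179 179 180 183 180 182 181 183 182 182 182 171 124
   74  68]
 [134 154 173 180 179 181 182 179 179 180 180 181 181 182 185 180 171 116
   
[... 2289 characters left out ...]
18 219 218 219 220 221 221 218 219 219
  219 217 218 216 216 220 144]
 [118  78 191 202 201 204 204 200 199 197 197 200 197 199 200 195 194 196
  194 192 189 190 191 193 142]
 [118  74 140 146 145 145 147 142 142 142 141 141 140 141 137 140 137 134
  138 135 135 132 134 136 135]
 [119  71 102 106 105 101 103 102 106 105 101 100 105 101 101 101  98  98
  100 100  97 100 102 104 140]
 [119  68 102 102 102 102  99 101 100 100 101 101 101 102  99  98  99  97
   97  99  99 100 102 103 137]
 [117  74  95  99  97 100  98  97  98  99  96  98  97  99  98  98  98  95
  100  97  99  99 100 100 169]
 [109  76  88  89  89  92  94  89  94  90  90  90  87  91  88  89  85  87
   86  90  91  92  90 102 174]]
```

Bar and knobs agree: hinge is about (417, 215.5) with yaw 14.2°, the table sits at about 24°, and the pad is about (534, 245). Next: the blue block's corners, a free spot for the yellow block, and the rows to the bar.

```bash
cat >> h.py <<'E'
from scipy.spatial.transform import Rotation as Ro
import json
def rows(pos,ang,n,start=None):
    """tool-down target: TCP pos, world angle of the tool y axis; prints n equal rows (start: (pos,ang) commanded, else measured)"""
    s=env.state(); R=Ro.from_euler("xyz",s["ee_rot"],degrees=True); p=np.array(s["ee_pos"])
    if start: p=np.array(start[0],float); R=Ro.from_euler("xyz",[180,0,start[1]+90],degrees=True)
    G=Ro.from_euler("xyz",[180,0,ang+90],degrees=True); rv=(R.inv()*G).as_rotvec()/n; dp=(np.array(pos,float)-p)/n; o=[]
    for i in range(n):
        d=R.inv().apply(dp)/500; w=np.degrees(rv)/30; o.append([round(float(v),3)+0. for v in (*d,*w)]); R=R*Ro.from_rotvec(rv)
    for r in o: print(json.dumps(dict(zip(("tx","ty","tz","rx","ry","rz"),r))))
E
python3 - <<'E'
from h import *
t=grab("top");s=grab("side")
for d,x0,y0,x1,y1,th in((t,174,236,202,262,150),(s,326,303,360,330,170)):
    h=cv2.cvtColor(d["frame"],cv2.COLOR_RGB2HSV)[y0:y1,x0:x1]
    m=cv2.inRange(h,(95,90,th),(130,255,255)); c=max(cv2.findContours(m,0,2)[0],key=cv2.contourArea).reshape(-1,2)+[x0,y0]
    w=np.array([onz(d,p,70)[:2] for p in c]); r=cv2.minAreaRect(w.astype(np.float32)); print(r)
for p in((300,272),(290,275),(305,252),(322,312),(285,292),(300,285),(213,270),(213,225),(372,303)): print(p,onz(t,p,0).round()[:2])
rows((594,260,165),14.2,13)
E
```

```text
((453.3435363769531, 417.2908020019531), (46.34732437133789, 46.2338981628418), 7.746161937713623)
((453.3467102050781, 419.9181823730469), (48.52257537841797, 47.88984298706055), 7.200488567352295)
(300, 272) [499.  66.]
(290, 275) [480.  94.]
(305, 252) [569.  71.]
(322, 312) [393. -37.]
(285, 292) [422.  92.]
(300, 285) [457.  53.]
(213, 270) [427. 333.]
(213, 225) [576. 389.]
(372, 303) [ 464. -178.]
{"tx": -0.077, "ty": -0.025, "tz": 0.003, "rx": 0.0, "ry": 0.0, "rz": 0.153}
{"tx": -0.078, "ty": -0.018, "tz": 0.003, "rx": 0.0, "ry": 0.0, "rz": 0.153}
{"tx": -0.08, "ty": -0.012, "tz": 0.003, "rx": 0.0, "ry": 0.0, "rz": 0.153}
{"tx": -0.08, "ty": -0.006, "tz": 0.003, "rx": 0.0, "ry": 0.0, "rz": 0.153}
{"tx": -0.081, "ty": 0.001, "tz": 0.003, "rx": 0.0, "ry": 0.0, "rz": 0.153}
{"tx": -0.08, "ty": 0.007, "tz": 0.003, "rx": 0.0, "ry": 0.0, "rz": 0.153}
{"tx": -0.079, "ty": 0.014, "tz": 0.003, "rx": 0.0, "ry": 0.0, "rz": 0.153}
{"tx": -0.078, "ty": 0.02, "tz": 0.003, "rx": 0.0, "ry": 0.0, "rz": 0.153}
{"tx": -0.076, "ty": 0.026, "tz": 0.003, "rx": 0.0, "ry": 0.0, "rz": 0.153}
{"tx": -0.074, "ty": 0.032, "tz": 0.003, "rx": 0.0, "ry": 0.0, "rz": 0.153}
{"tx": -0.071, "ty": 0.038, "tz": 0.003, "rx": 0.0, "ry": 0.0, "rz": 0.153}
{"tx": -0.068, "ty": 0.043, "tz": 0.003, "rx": 0.0, "ry": 0.0, "rz": 0.153}
{"tx": -0.064, "ty": 0.049, "tz": 0.003, "rx": 0.0, "ry": 0.0, "rz": 0.153}
```

Emit:
send_rows --motion '[{"tx":-0.077,"ty":-0.025,"tz":0.003,"rz":0.153,"gripper":0.12},{"tx":-0.078,"ty":-0.018,"tz":0.003,"rz":0.153,"gripper":0.12},{"tx":-0.08,"ty":-0.012,"tz":0.003,"rz":0.153,"gripper":0.12},{"tx":-0.08,"ty":-0.006,"tz":0.003,"rz":0.153,"gripper":0.12},{"tx":-0.081,"ty":0.001,"tz":0.003,"rz":0.153,"gripper":0.12},{"tx":-0.08,"ty":0.007,"tz":0.003,"rz":0.153,"gripper":0.12},{"tx":-0.079,"ty":0.014,"tz":0.003,"rz":0.153,"gripper":0.12},{"tx":-0.078,"ty":0.02,"tz":0.003,"rz":0.153,"gripper":0.12},{"tx":-0.076,"ty":0.026,"tz":0.003,"rz":0.153,"gripper":0.12},{"tx":-0.074,"ty":0.032,"tz":0.003,"rz":0.153,"gripper":0.12},{"tx":-0.071,"ty":0.038,"tz":0.003,"rz":0.153,"gripper":0.12},{"tx":-0.068,"ty":0.043,"tz":0.003,"rz":0.153,"gripper":0.12}]'

```text
invalid input at $.motion[0]: expected keys tx, ty, tz, rx, ry, rz, gripper
```

Emit:
send_rows --motion '[{"tx":-0.064,"ty":0.049,"tz":0.003,"rz":0.153,"gripper":0.12},{"gripper":0.12},{"gripper":0.12}]'

```text
invalid input at $.motion[0]: expected keys tx, ty, tz, rx, ry, rz, gripper
```

```bash
python3 - <<'E'
from h import *
s=env.state(); print(s["ee_pos"],s["ee_rot"],s["gripper_width"],s["force"])
t=grab("top");v=grab("side")
c=np.zeros((416,800,3),np.uint8)
c[:,:400]=cv2.resize(t["frame"][180:310,195:320,::-1],(400,416),interpolation=cv2.INTER_CUBIC)
c[:,400:]=cv2.resize(v["frame"][200:330,265:390,::-1],(400,416),interpolation=cv2.INTER_CUBIC)
cv2.imwrite("pics/c2.png",c)
E
```

```text
[159.85250754 552.25844858 183.82478174] [-1.79986412e+02 -5.47110954e-04  1.63856888e+02] 91.41410258453578 [-0.80186846  0.08526264  0.05617424]
```

View pics/c2.png

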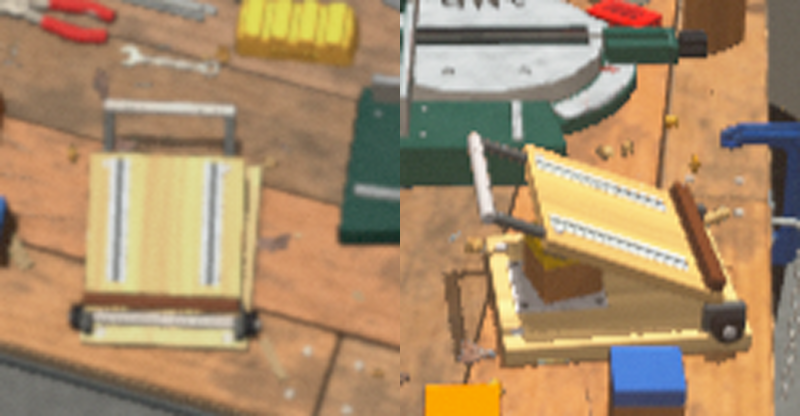

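The picture shows the scene unchanged, because the rows need every key; the bench right of the table is free at crop (330,300). I'll send it again in full.

Emit:
send_rows --motion '[{"tx":-0.077,"ty":-0.025,"tz":0.003,"rx":0,"ry":0,"rz":0.153,"gripper":0.12},{"tx":-0.078,"ty":-0.018,"tz":0.003,"rx":0,"ry":0,"rz":0.153,"gripper":0.12},{"tx":-0.08,"ty":-0.012,"tz":0.003,"rx":0,"ry":0,"rz":0.153,"gripper":0.12},{"tx":-0.08,"ty":-0.006,"tz":0.003,"rx":0,"ry":0,"rz":0.153,"gripper":0.12},{"tx":-0.081,"ty":0.001,"tz":0.003,"rx":0,"ry":0,"rz":0.153,"gripper":0.12},{"tx":-0.08,"ty":0.007,"tz":0.003,"rx":0,"ry":0,"rz":0.153,"gripper":0.12},{"tx":-0.079,"ty":0.014,"tz":0.003,"rx":0,"ry":0,"rz":0.153,"gripper":0.12},{"tx":-0.078,"ty":0.02,"tz":0.003,"rx":0,"ry":0,"rz":0.153,"gripper":0.12},{"tx":-0.076,"ty":0.026,"tz":0.003,"rx":0,"ry":0,"rz":0.153,"gripper":0.12},{"tx":-0.074,"ty":0.032,"tz":0.003,"rx":0,"ry":0,"rz":0.153,"gripper":0.12},{"tx":-0.071,"ty":0.038,"tz":0.003,"rx":0,"ry":0,"rz":0.153,"gripper":0.12},{"tx":-0.068,"ty":0.043,"tz":0.003,"rx":0,"ry":0,"rz":0.153,"gripper":0.12}]'

```text
time_s: 2.0
ee_pos: [561.6, 281.7, 166.0]
ee_rot: [180.0, -0.0, 108.6]
force: [0.1, 0.6, -0.5]
gripper_width: 40.3
gripper_force: 0.0
```

Emit:
send_rows --motion '[{"tx":-0.064,"ty":0.049,"tz":0.003,"rx":0,"ry":0,"rz":0.153,"gripper":0.12},{"tx":0,"ty":0,"tz":0,"rx":0,"ry":0,"rz":0,"gripper":0.12},{"tx":0,"ty":0,"tz":0,"rx":0,"ry":0,"rz":0,"gripper":0.12}]'

```text
time_s: 2.38
ee_pos: [593.5, 260.1, 164.2]
ee_rot: [-179.9, -0.0, 104.2]
force: [-0.1, -0.1, -0.3]
gripper_width: 40.3
gripper_force: 0.0
```

```bash
python3 - <<'E'
from h import *
s=env.state(); print(s["ee_pos"],s["ee_rot"],s["gripper_width"],s["force"],s["time_s"])
rows((594,260,105),14.2,3)
t=grab("top");v=grab("side")
c=np.zeros((416,800,3),np.uint8)
c[:,:400]=cv2.resize(t["frame"][180:310,195:320,::-1],(400,416),interpolation=cv2.INTER_CUBIC)
c[:,400:]=cv2.resize(v["frame"][200:330,265:390,::-1],(400,416),interpolation=cv2.INTER_CUBIC)
cv2.imwrite("pics/c3.png",c)
E
```

```text
[593.51970982 260.14711165 164.22279369] [-1.79947577e+02 -2.58117607e-02  1.04193481e+02] 40.25066283117644 [-0.09208061 -0.09103897 -0.32169968] 2.375
{"tx": 0.0, "ty": 0.0, "tz": 0.039, "rx": -0.001, "ry": 0.0, "rz": 0.0}
{"tx": 0.0, "ty": 0.0, "tz": 0.039, "rx": -0.001, "ry": 0.0, "rz": 0.0}
{"tx": 0.0, "ty": 0.0, "tz": 0.039, "rx": -0.001, "ry": 0.0, "rz": 0.0}
```

View pics/c3.png

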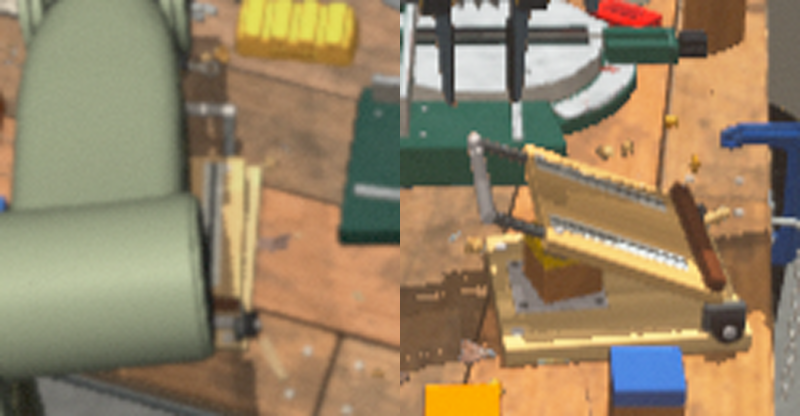

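The fingertips, at crop (447,103) and (514,103), straddle the bar's middle at (481,178). I'll go down and close.

Emit:
send_rows --motion '[{"tx":0,"ty":0,"tz":0.04,"rx":0,"ry":0,"rz":0,"gripper":0.12},{"tx":0,"ty":0,"tz":0.04,"rx":0,"ry":0,"rz":0,"gripper":0.12},{"tx":0,"ty":0,"tz":0.04,"rx":0,"ry":0,"rz":0,"gripper":0.12},{"tx":0,"ty":0,"tz":0,"rx":0,"ry":0,"rz":0,"gripper":0.5},{"tx":0,"ty":0,"tz":0,"rx":0,"ry":0,"rz":0,"gripper":1},{"tx":0,"ty":0,"tz":0,"rx":0,"ry":0,"rz":0,"gripper":1},{"tx":0,"ty":0,"tz":0,"rx":0,"ry":0,"rz":0,"gripper":1}]' --grip_force 25

```text
time_s: 3.35
ee_pos: [594.4, 260.2, 105.3]
ee_rot: [179.9, -0.0, 104.2]
force: [0.9, 0.8, -1.7]
gripper_width: 2.9
gripper_force: 0.0
```

```bash
python3 - <<'E'
from h import *
s=env.state(); print(s["ee_pos"],s["gripper_width"],s["force"])
v=grab("side"); save(v,"c4.png",(265,180,405,300),4)
print(proj(v,[s["ee_pos"],s["ee_pos"]+[0,0,19]]))
E
```

```text
[594.36685798 260.23189657 105.30082281] 2.918786697522906 [ 0.88634577  0.77092144 -1.66029891]
[[289.55686201 260.26095063]
 [289.49687865 253.60337833]]
```

View pics/c4.png

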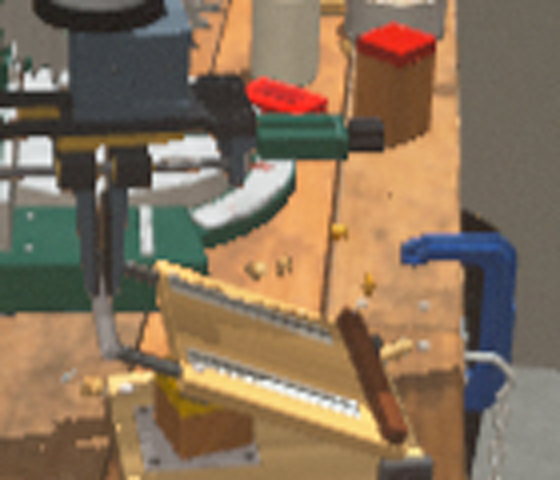

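The fingers read 2.9 mm with no pad force, so they missed the bar: it lies lower than measured, at or below the tips (table nearer 20°). I'll open, go 14 mm lower, and close again.

Emit:
send_rows --motion '[{"tx":0,"ty":0,"tz":-0.02,"rx":0,"ry":0,"rz":0,"gripper":0.12},{"tx":0,"ty":0,"tz":0,"rx":0,"ry":0,"rz":0,"gripper":0.12},{"tx":0,"ty":0,"tz":0,"rx":0,"ry":0,"rz":0,"gripper":0.12},{"tx":0,"ty":0,"tz":0.024,"rx":0,"ry":0,"rz":0,"gripper":0.12},{"tx":0,"ty":0,"tz":0.024,"rx":0,"ry":0,"rz":0,"gripper":0.12},{"tx":0,"ty":0,"tz":0,"rx":0,"ry":0,"rz":0,"gripper":0.6},{"tx":0,"ty":0,"tz":0,"rx":0,"ry":0,"rz":0,"gripper":0.6},{"tx":0,"ty":0,"tz":0,"rx":0,"ry":0,"rz":0,"gripper":1},{"tx":0,"ty":0,"tz":0,"rx":0,"ry":0,"rz":0,"gripper":1}]' --grip_force 25

```text
time_s: 4.53
ee_pos: [594.2, 260.1, 90.8]
ee_rot: [180.0, -0.0, 104.2]
force: [-0.1, -0.1, -0.3]
gripper_width: 11.4
gripper_force: 25.0
```

The bar is gripped (11.4 mm, 25 N), with the table at about 20°. I'll lift along the arc, a few steps first.

Emit:
send_rows --motion '[{"tx":0,"ty":-0.016,"tz":-0.033,"rx":0,"ry":0,"rz":0,"gripper":1},{"tx":0,"ty":-0.019,"tz":-0.031,"rx":0,"ry":0,"rz":0,"gripper":1},{"tx":0,"ty":-0.021,"tz":-0.029,"rx":0,"ry":0,"rz":0,"gripper":1}]'

```text
time_s: 4.9
ee_pos: [563.5, 252.5, 136.6]
ee_rot: [-179.7, -0.0, 104.2]
force: [-5.3, 0.7, -12.7]
gripper_width: 11.0
gripper_force: 24.7
```

Emit:
send_rows --motion '[{"tx":0,"ty":-0.024,"tz":-0.027,"rx":0,"ry":0,"rz":0,"gripper":1},{"tx":0,"ty":-0.026,"tz":-0.025,"rx":0,"ry":0,"rz":0,"gripper":1},{"tx":0,"ty":-0.028,"tz":-0.022,"rx":0,"ry":0,"rz":0,"gripper":1},{"tx":0,"ty":-0.03,"tz":-0.02,"rx":0,"ry":0,"rz":0,"gripper":1}]'

```text
time_s: 5.4
ee_pos: [515.6, 240.0, 187.2]
ee_rot: [179.6, -0.0, 104.2]
force: [-0.0, 0.2, 0.0]
gripper_width: 0.4
gripper_force: 0.0
```

The grip slipped off. I need to see where the table is.

```bash
python3 - <<'E'
from h import *
s=env.state(); print(s["ee_pos"])
v=grab("side"); save(v,"c5.png",(260,160,400,300),4)
print(proj(v,[s["ee_pos"]]))
for hx in(412.2,417):
  for th in (20,24,30,35,40,45,50):
    a=np.radians(th); x=205*np.cos(a)-14*np.sin(a); z=26+205*np.sin(a)+14*np.cos(a); e=np.radians(14.2)
    X=np.array([np.cos(e),np.sin(e),0]);Y=np.array([-np.sin(e),np.cos(e),0]);h=np.array([hx,214.5,0])
    P=[h+x*X+k*Y+[0,0,z] for k in (-56,0,56)]; print(hx,th,(P[1]).round(),((proj(v,P)-[260,160])*4).round().tolist())
E
```

```text
[515.60029866 240.0319356  187.15339349]
[[322.58730619 229.19211981]]
412.2 20 [594. 261. 109.] [[110.0, 353.0], [118.0, 396.0], [127.0, 443.0]]
412.2 24 [588. 259. 122.] [[119.0, 334.0], [128.0, 377.0], [138.0, 423.0]]
412.2 30 [578. 256. 141.] [[136.0, 308.0], [146.0, 350.0], [156.0, 395.0]]
412.2 35 [567. 254. 155.] [[153.0, 287.0], [163.0, 328.0], [174.0, 373.0]]
412.2 40 [556. 251. 168.] [[172.0, 267.0], [183.0, 308.0], [194.0, 352.0]]
412.2 45 [543. 248. 181.] [[192.0, 249.0], [204.0, 289.0], [217.0, 332.0]]
412.2 50 [530. 244. 192.] [[214.0, 232.0], [227.0, 271.0], [241.0, 314.0]]
417 20 [599. 261. 109.] [[103.0, 352.0], [111.0, 395.0], [119.0, 442.0]]
417 24 [593. 259. 122.] [[112.0, 334.0], [120.0, 377.0], [130.0, 423.0]]
417 30 [582. 256. 141.] [[129.0, 308.0], [138.0, 349.0], [148.0, 395.0]]
417 35 [572. 254. 155.] [[146.0, 287.0], [155.0, 328.0], [166.0, 372.0]]
417 40 [561. 251. 168.] [[164.0, 267.0], [175.0, 307.0], [186.0, 351.0]]
417 45 [548. 248. 181.] [[185.0, 248.0], [196.0, 288.0], [208.0, 332.0]]
417 50 [534. 244. 192.] [[207.0, 231.0], [219.0, 271.0], [233.0, 313.0]]
```

View pics/c5.png

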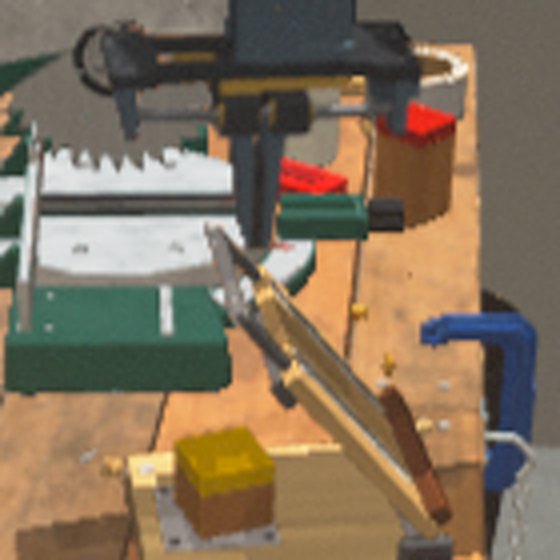

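The picture shows the bar from (212,232) to (238,318) in the crop, so the table is at about 50° with the bar at about (533,244.5,191). The fingertips, seen at (258,245), lie about 8 px (20 mm) above the projected TCP. The first miss and the slip fit this: the real finger end is about 20 mm above the reported one. I'll regrasp deeper.

Emit:
send_rows --motion '[{"tx":0,"ty":0,"tz":-0.03,"rx":0,"ry":0,"rz":0,"gripper":0.385},{"tx":0,"ty":0.018,"tz":0,"rx":0,"ry":0,"rz":0,"gripper":0.385},{"tx":0,"ty":0.018,"tz":0,"rx":0,"ry":0,"rz":0,"gripper":0.385},{"tx":0,"ty":0,"tz":0.03,"rx":0,"ry":0,"rz":0,"gripper":0.385},{"tx":0,"ty":0,"tz":0.03,"rx":0,"ry":0,"rz":0,"gripper":0.385}]'

```text
time_s: 6.08
ee_pos: [531.5, 244.0, 166.8]
ee_rot: [-179.9, 0.0, 104.2]
force: [-0.4, 1.1, -0.5]
gripper_width: 28.1
gripper_force: 0.0
```

```bash
python3 -c "
from h import *
s=env.state();print(env.grasp_offset,s['ee_pos'],s['force'],s['gripper_width'],s['torque'])"
```

```text
18.8 [531.47219183 244.04465545 166.75601757] [-0.44349121  1.12694556 -0.48542171] 28.057363227097365 [-0.12148381  0.07124508  0.06257419]
```

Emit:
send_rows --motion '[{"tx":0,"ty":0,"tz":0.015,"rx":0,"ry":0,"rz":0,"gripper":0.385},{"tx":0,"ty":0,"tz":0.014,"rx":0,"ry":0,"rz":0,"gripper":0.385},{"tx":0,"ty":0,"tz":0,"rx":0,"ry":0,"rz":0,"gripper":1},{"tx":0,"ty":0,"tz":0,"rx":0,"ry":0,"rz":0,"gripper":1},{"tx":0,"ty":0,"tz":0,"rx":0,"ry":0,"rz":0,"gripper":1}]' --grip_force 40

```text
time_s: 6.7
ee_pos: [531.8, 244.4, 154.7]
ee_rot: [180.0, -0.0, 104.2]
force: [-0.9, -0.3, -0.9]
gripper_width: 11.0
gripper_force: 40.0
```

Emit:
send_rows --motion '[{"tx":0,"ty":-0.03,"tz":-0.02,"rx":0,"ry":0,"rz":0,"gripper":1},{"tx":0,"ty":-0.031,"tz":-0.017,"rx":0,"ry":0,"rz":0,"gripper":1},{"tx":0,"ty":-0.033,"tz":-0.014,"rx":0,"ry":0,"rz":0,"gripper":1}]'

```text
time_s: 7.08
ee_pos: [485.7, 233.0, 180.7]
ee_rot: [179.9, -0.1, 104.2]
force: [3.9, 3.0, -6.7]
gripper_width: 11.0
gripper_force: 40.0
```

Emit:
send_rows --motion '[{"tx":0,"ty":-0.034,"tz":-0.011,"rx":0,"ry":0,"rz":0,"gripper":1},{"tx":0,"ty":-0.035,"tz":-0.008,"rx":0,"ry":0,"rz":0,"gripper":1},{"tx":0,"ty":-0.028,"tz":-0.004,"rx":0,"ry":0,"rz":0,"gripper":1},{"tx":0,"ty":-0.016,"tz":-0.001,"rx":0,"ry":0,"rz":0,"gripper":1},{"tx":0,"ty":0,"tz":0,"rx":0,"ry":0,"rz":0,"gripper":1}]'

```text
time_s: 7.7
ee_pos: [431.1, 219.5, 194.0]
ee_rot: [179.9, -0.1, 104.2]
force: [0.2, 2.5, 7.1]
gripper_width: 11.1
gripper_force: 40.0
```

Table folded to about 81°. I'll release it, rise, turn a quarter and look at the yellow block.

Emit:
send_rows --motion '[{"tx":0,"ty":0,"tz":0,"rx":0,"ry":0,"rz":0,"gripper":0.3},{"tx":0,"ty":0,"tz":0,"rx":0,"ry":0,"rz":0,"gripper":0.3},{"tx":0,"ty":0,"tz":-0.07,"rx":0,"ry":0,"rz":0,"gripper":0.3},{"tx":0,"ty":0,"tz":-0.07,"rx":0,"ry":0,"rz":0,"gripper":0.3}]'

```text
time_s: 8.2
ee_pos: [430.7, 218.0, 261.8]
ee_rot: [-179.8, 0.1, 104.2]
force: [1.1, 0.5, 0.2]
gripper_width: 31.8
gripper_force: 0.0
```

```bash
python3 - <<'E'
from h import *
rows((532,244.6,262),104.2,10)
v=grab("side"); t=grab("top")
for d,n in((v,"s"),(t,"t")):
    h=cv2.cvtColor(d["frame"],cv2.COLOR_RGB2HSV); m=cv2.inRange(h,(22,170,110),(34,255,255))
    k,l,st,ce=cv2.connectedComponentsWithStats(m)
    for i in range(1,k):
        if st[i,4]>60 and 260<ce[i][0]<400 and 200<ce[i][1]<330:
            print(n,st[i],ce[i].round(1),onz(d,ce[i],68).round()); x,y,w,hh=st[i][:4]
            if n=="s": print(h[y-1:y+hh+1,x-1:x+w+1,2])
save(v,"c6.png",(260,160,400,320),4)
E
```

```text
{"tx": 0.0, "ty": 0.021, "tz": 0.0, "rx": -0.001, "ry": 0.0, "rz": -0.3}
{"tx": -0.003, "ty": 0.021, "tz": 0.0, "rx": -0.001, "ry": 0.0, "rz": -0.3}
{"tx": -0.006, "ty": 0.02, "tz": 0.0, "rx": -0.001, "ry": 0.0, "rz": -0.3}
{"tx": -0.009, "ty": 0.019, "tz": 0.0, "rx": -0.001, "ry": 0.0, "rz": -0.3}
{"tx": -0.012, "ty": 0.017, "tz": 0.0, "rx": -0.001, "ry": 0.0, "rz": -0.3}
{"tx": -0.015, "ty": 0.015, "tz": 0.0, "rx": -0.001, "ry": 0.0, "rz": -0.3}
{"tx": -0.017, "ty": 0.012, "tz": 0.0, "rx": -0.001, "ry": 0.0, "rz": -0.3}
{"tx": -0.019, "ty": 0.01, "tz": 0.0, "rx": -0.001, "ry": 0.0, "rz": -0.3}
{"tx": -0.02, "ty": 0.007, "tz": 0.0, "rx": -0.001, "ry": 0.0, "rz": -0.3}
{"tx": -0.021, "ty": 0.003, "tz": 0.0, "rx": -0.001, "ry": 0.0, "rz": -0.3}
s [304 267  24  16 244] [316.  274.6] [528. 259.  68.]
[[234 234 236 237 236 234 235 237 239 239 239 238 239 220 208 213 221 214
  207 222 227 224 223 225 223 224]
 [236 238 238 236 236 237 238 232 220 207 218 217 207 174 168 175 182 174
  169 190 220 221 224 224 227 226]
 [237 238 236 221 213 216 218 195 173 165 172 173 161 159 161 159 160 160
[... 971 characters left out ...]
90 177 169
  167 167 166 156 148 142 138 164]
 [196 114  96 116 123 126 150 185 195 195 192 181 168 169 166 166 156 147
  141 142 141 142 142 145 142 186]
 [204 116 102 108 134 127 129 162 170 169 166 158 149 146 143 141 142 143
  144 143 143 141 140 142 138 169]
 [205 118 100 102 118 122 125 141 149 146 147 145 144 145 143 138 142 140
  143 139 140 145 144 133 127 131]
 [196 115  98 103 103 113 126 143 145 146 144 143 141 139 139 137 144 145
  141 131 126 126 129 119 112 120]
 [154 108 101 103 101 107 120 143 141 141 142 141 149 143 134 124 125 127
  127 119 116 111 112 105 109 158]
 [142 110 102 104 101 103 110 148 144 138 123 123 131 128 124 112 108 113
  117 116 115 110 105 107 108 174]]
```

Emit:
send_rows --motion '[{"tx":0,"ty":0.021,"tz":0,"rx":0,"ry":0,"rz":-0.3,"gripper":-0.9},{"tx":-0.003,"ty":0.021,"tz":0,"rx":0,"ry":0,"rz":-0.3,"gripper":-0.9},{"tx":-0.006,"ty":0.02,"tz":0,"rx":0,"ry":0,"rz":-0.3,"gripper":-0.9},{"tx":-0.009,"ty":0.019,"tz":0,"rx":0,"ry":0,"rz":-0.3,"gripper":-0.9},{"tx":-0.012,"ty":0.017,"tz":0,"rx":0,"ry":0,"rz":-0.3,"gripper":-0.9},{"tx":-0.015,"ty":0.015,"tz":0,"rx":0,"ry":0,"rz":-0.3,"gripper":-0.9},{"tx":-0.017,"ty":0.012,"tz":0,"rx":0,"ry":0,"rz":-0.3,"gripper":-0.9},{"tx":-0.019,"ty":0.01,"tz":0,"rx":0,"ry":0,"rz":-0.3,"gripper":-0.9},{"tx":-0.02,"ty":0.007,"tz":0,"rx":0,"ry":0,"rz":-0.3,"gripper":-0.9},{"tx":-0.021,"ty":0.003,"tz":0,"rx":0,"ry":0,"rz":-0.3,"gripper":-0.9}]'

```text
time_s: 9.55
ee_pos: [533.0, 245.0, 260.2]
ee_rot: [-179.9, -0.2, -165.5]
force: [0.7, -0.3, -0.8]
gripper_width: 86.3
gripper_force: 0.0
```

```bash
python3 - <<'E'
from h import *
v=grab("side"); s=env.state(); print(s["ee_pos"],s["ee_rot"],s["qpos"])
h=cv2.cvtColor(v["frame"],cv2.COLOR_RGB2HSV); m=cv2.inRange(h,(20,150,90),(36,255,255)); m[:, :300]=0;m[:,332:]=0;m[:262]=0;m[:262]=0;m[286:]=0
# top face = brighter part
for th in (150,156):
    mm=m&cv2.inRange(h[...,2],th,255)
    c=max(cv2.findContours(mm,0,2)[0],key=cv2.contourArea).reshape(-1,2)
    w=np.array([onz(v,p,68)[:2] for p in c]).astype(np.float32); print(cv2.minAreaRect(w), cv2.approxPolyDP(c.reshape(-1,1,2),2.5,True).reshape(-1,2).tolist())
y,x=np.nonzero(m); print(h[264:288,300:332,2])
save(v,"c6.png",(250,120,400,320),3.8)
# expected tip pixel
print(((proj(v,[s["ee_pos"],s["ee_pos"]+[0,0,20]])-[250,120])*3.8).round())
# pad corner model check
e=np.radians(14.2);X=np.array([np.cos(e),np.sin(e),0]);Y=np.array([-np.sin(e),np.cos(e),0])
for hx in(412,417):
    p=np.array([hx,214.8,20])+121*X; print(p.round(),((proj(v,[p+a*37*X+b*37*Y for a,b in((1,1),(1,-1),(-1,-1),(-1,1))])-[250,120])*3.8).round().tolist())
E
```

```text
[534.33461526 245.25506561 259.90178599] [-1.79925213e+02 -1.65085795e-01 -1.65348150e+02] [ 2.35639911e+01  1.75753669e+01  7.98546990e+01 -4.86992879e-02
  8.27446154e+01 -8.10817429e+01]
((529.361328125, 251.46041870117188), (49.962547302246094, 57.948341369628906), 28.180370330810547) [[328, 276], [320, 266], [304, 270], [311, 280]]
((530.1392822265625, 250.00833129882812), (49.962547302246094, 54.653656005859375), 28.180370330810547) [[328, 276], [320, 266], [304, 270], [310, 279]]
[[123 235 238 237 238 239 241 237 229 232 232 234 234 236 234 229 228 224
  221 223 219 206 211 220 223 226 223 221 216 220 223 223]
 [174 229 230 228 230 232 233 229 223 227 228 230 229 231 229 230 229 222
  219 223 221 214 220 226 225 225 226 224 223 226 225 225]
 [217 228 223 224 224 225 226 225 223 225 227 228 229 228 228 231 207 219
  235 241 245 211 223 226 224 225 226 233 228 226 226 227]
 [226 230 223 225 227 227 225 224 226 225 227 209 220 236 243 246 242 245
  249 250 251 229 209 231 231 234 234 240 234 227 224 227]
 [229 230 224 229 228 225 206 221 235 241 246 241 245 249 250 251 251 251
  
[... 2075 characters left out ...]
01 103 102 106 103 130 129 123 112 109 115 117 115
  117 116 118 119 117 114 114 106 108 106 127 174 178 181]
 [151 153 168 140 109 104 107 102 101 103 114 114 112 113 111 116 116 113
  114 116 118 118 116 113 109 107 108 105 139 174 177 175]
 [161 150 143 121 114 106 102 105 102 104 116 114 115 112 116 116 116 111
  114 115 118 114 110 111 108 110 108 106 147 172 177 176]
 [158 148 151 132 126 115 104 103 103 104 114 111 112 114 116 112 114 113
  115 116 118 115 110 110 111 109 109 108 147 174 178 180]]
[[248. 312.]
 [248. 282.]]
[529. 244.  20.] [[202.0, 671.0], [189.0, 611.0], [294.0, 604.0], [312.0, 663.0]]
[534. 244.  20.] [[194.0, 670.0], [182.0, 610.0], [287.0, 603.0], [305.0, 663.0]]
```

View pics/c6.png

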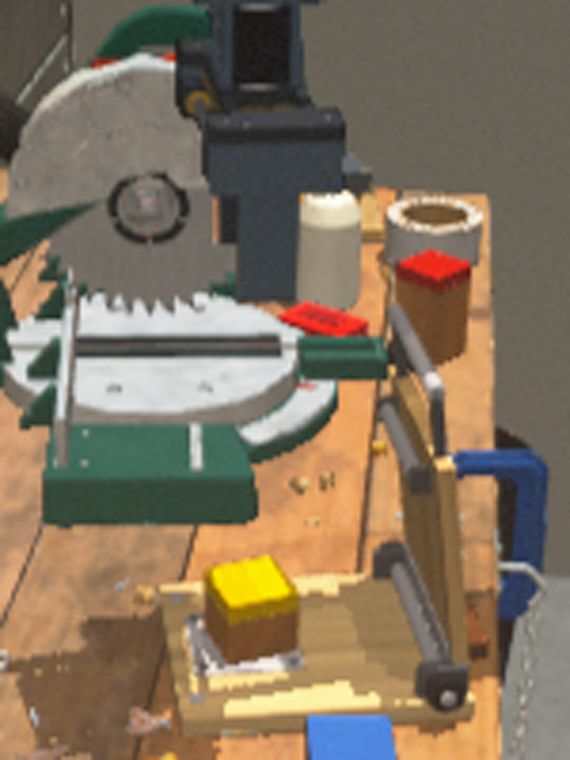

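The picture shows the yellow block upright on the pad, its top face at about (250,583) in the crop. The table is folded up behind it, with the bar at (432,390). The near finger's lower end is at (267,300), which again doesn't match the projected TCP, so I'll work out the offset numerically.

```bash
python3 - <<'E'
from h import *
v=grab("side"); s=env.state(); p=s["ee_pos"]; R=Ro.from_euler("xyz",s["ee_rot"],degrees=True).as_matrix()
print(p,s["ee_rot"])
for off in(45,57):
    n=R[:,1]; q=p+n*off
    for uv in((312.6,198.9),(328.2,198.9)):
        c,r=ray(v,uv); X=c+r*((q-c)@n)/(r@n); print(off,X.round(1),"tool",(R.T@(X-p)).round(1))
# yellow top face rect
h=cv2.cvtColor(v["frame"],cv2.COLOR_RGB2HSV); m=cv2.inRange(h,(18,150,205),(38,255,255)); m[:,:298]=0;m[:,334:]=0;m[:262]=0;m[284:]=0
c=max(cv2.findContours(m,0,2)[0],key=cv2.contourArea).reshape(-1,2); print(c.min(0),c.max(0))
w=np.array([onz(v,q,68)[:2] for q in c]).astype(np.float32); r=cv2.minAreaRect(w); print(r,cv2.boxPoints(r).round(),w.mean(0))
# finger pixel columns: print greys under the finger
g=cv2.cvtColor(v["frame"],cv2.COLOR_RGB2GRAY); print(g[190:222,308:334:2])
E
```

```text
[533.51715197 245.13520054 260.00515269] [-179.93791176   -0.20725201 -165.84703731]
45 [535.6 292.1 287.9] tool [-13.4  45.  -28. ]
45 [501.1 283.4 286.3] tool [ 22.2  45.  -26.3]
57 [534.4 304.2 293. ] tool [-15.1  57.  -33.1]
57 [500.2 295.6 291.5] tool [ 20.1  57.  -31.5]
[304 266] [326 279]
((530.91259765625, 248.7847442626953), (46.864498138427734, 53.882511138916016), 27.73009490966797) [[498. 262.]
 [523. 214.]
 [564. 236.]
 [539. 284.]] [531.74756 248.98523]
[[108 110  72  62  65  64  65  64  68  66 120 138 140]
 [106  99  73  65  62  65  65  67  65  66 120 138 141]
 [107  92  71  65  62  66  65  64  62  65 121 135 143]
 [109  90  70  64  67  66  66  64  68  69 120 136 143]
 [ 90  79  71  65  67  66  64  66  65  66 124 136 142]
 [ 66  64  73  63  69  66  64  66  65  69 124 137 143]
 [ 59  62  72  65  66  66  67  64  65  65 125 138 141]
 [ 86  61  71  67  67  67  69  64  68  62 120 137 143]
 [187 144  70  63  63  63  65  62  57  60 123 139 142]
 [221 202  79  76  73  87  90  92  74  73 108 138 142]
 [220 219 180 181 160 137 137 136  94  91 120 115 128]
 [222 222 223 220 207 1
[... 432 characters left out ...]
65  68  68  68  66 210 221 125  91  92]
 [ 94  99  97  95  93  90  90  93 163 175  98  76  74]
 [ 91  95  94  91  87  85  88  87 152 156  88  71  65]
 [ 67  70  71  67  64  65  68  68 167 204 115  85  85]
 [ 94  94  93  91  93  89  91  89 170 219 113  93  95]
 [187 193 195 189 184 184 181 184 198 220 111  79  80]
 [219 227 228 223 223 220 220 218 214 221 112  64  68]
 [224 224 227 224 221 217 216 216 217 220  95  61  61]
 [224 220 224 221 213 218 217 215 221 181  87  65  64]
 [209 214 222 221 218 218 218 216 189 126  89  65  62]
 [201 209 221 223 225 223 222 220 134 112  91  91  79]
 [213 215 223 226 226 223 221 179 110 111  99 145 184]
 [224 220 221 222 221 219 190 120 107 109 106 140 171]]
```

Emit:
send_rows --motion '[{"tx":0.003,"ty":0.009,"tz":0,"rx":0,"ry":0,"rz":-0.225,"gripper":-0.9},{"tx":0,"ty":0,"tz":0.09,"rx":0,"ry":0,"rz":-0.22,"gripper":-0.9},{"tx":0,"ty":0,"tz":0.1,"rx":0,"ry":0,"rz":0,"gripper":-0.9},{"tx":0,"ty":0,"tz":0.1,"rx":0,"ry":0,"rz":0,"gripper":-0.9},{"tx":0,"ty":0,"tz":0.09,"rx":0,"ry":0,"rz":0,"gripper":-0.9},{"tx":0,"ty":0,"tz":0.06,"rx":0,"ry":0,"rz":0,"gripper":-0.9},{"tx":0,"ty":0,"tz":0.02,"rx":0,"ry":0,"rz":0,"gripper":-0.9},{"tx":0,"ty":0,"tz":0,"rx":0,"ry":0,"rz":0,"gripper":-0.9}]'

```text
time_s: 10.65
ee_pos: [530.6, 249.5, 31.8]
ee_rot: [180.0, -0.1, -152.5]
force: [0.6, -0.9, -0.2]
gripper_width: 86.8
gripper_force: 0.0
```

```bash
python3 - <<'E'
from h import *
v=grab("side"); s=env.state(); p=s["ee_pos"]; R=Ro.from_euler("xyz",s["ee_rot"],degrees=True).as_matrix()
print(p,s["ee_rot"],s["force"])
for off in(43,57): print(off,proj(v,[p+R@[x,off,z] for x in(-16,16) for z in(0,-20,-30)]).round(1).tolist())
save(v,"c7.png",(260,215,400,315),4)
E
```

```text
[531.42053832 249.84010419  32.71646603] [-1.79995091e+02  5.67936766e-02 -1.52512127e+02] [-0.32802231 -0.04844404 -0.21649638]
43 [[315.0, 294.5], [315.1, 287.7], [315.2, 284.3], [326.9, 292.0], [327.1, 285.3], [327.3, 281.9]]
57 [[317.1, 297.5], [317.2, 290.7], [317.3, 287.3], [329.1, 295.0], [329.3, 288.2], [329.4, 284.8]]
```

View pics/c7.png

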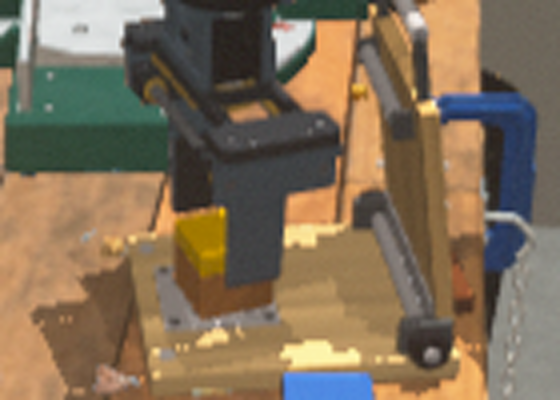

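The near finger's lower end is at crop (255,285), which puts the real tip at z ≈ 60 while 33 is reported. The fingers therefore end about 27 mm above the reported TCP; the block stands between them. I'll go down 26 mm in small steps and close.

Emit:
send_rows --motion '[{"tx":0,"ty":0,"tz":0.02,"rx":0,"ry":0,"rz":0,"gripper":-0.9},{"tx":0,"ty":0,"tz":0.02,"rx":0,"ry":0,"rz":0,"gripper":-0.9},{"tx":0,"ty":0,"tz":0.012,"rx":0,"ry":0,"rz":0,"gripper":-0.9},{"tx":0,"ty":0,"tz":0,"rx":0,"ry":0,"rz":0,"gripper":-0.9}]'

```text
time_s: 11.2
ee_pos: [530.6, 249.5, 5.3]
ee_rot: [180.0, -0.1, -152.5]
force: [-0.6, -0.1, 0.3]
gripper_width: 86.7
gripper_force: 0.0
```

Emit:
send_rows --motion '[{"tx":0,"ty":0,"tz":0,"rx":0,"ry":0,"rz":0,"gripper":-0.3},{"tx":0,"ty":0,"tz":0,"rx":0,"ry":0,"rz":0,"gripper":0},{"tx":0,"ty":0,"tz":0,"rx":0,"ry":0,"rz":0,"gripper":0.3},{"tx":0,"ty":0,"tz":0,"rx":0,"ry":0,"rz":0,"gripper":0.3}]' --grip_force 25

```text
time_s: 11.7
ee_pos: [531.3, 249.5, 6.2]
ee_rot: [-180.0, 0.0, -152.5]
force: [-0.4, 1.0, 0.7]
gripper_width: 50.0
gripper_force: 25.0
```

```bash
python3 - <<'E'
from h import *
s=env.state();p=s["ee_pos"];print(p)
rows((500,30,86),90,6,((p[0],p[1],86),117.5))
E
```

```text
[531.32972852 249.46369368   6.16711691]
{"tx": 0.043, "ty": -0.06, "tz": 0.0, "rx": 0.0, "ry": 0.0, "rz": 0.153}
{"tx": 0.038, "ty": -0.063, "tz": 0.0, "rx": 0.0, "ry": 0.0, "rz": 0.153}
{"tx": 0.033, "ty": -0.066, "tz": 0.0, "rx": 0.0, "ry": 0.0, "rz": 0.153}
{"tx": 0.028, "ty": -0.069, "tz": 0.0, "rx": 0.0, "ry": 0.0, "rz": 0.153}
{"tx": 0.022, "ty": -0.071, "tz": 0.0, "rx": 0.0, "ry": 0.0, "rz": 0.153}
{"tx": 0.016, "ty": -0.072, "tz": 0.0, "rx": 0.0, "ry": 0.0, "rz": 0.153}
```

Emit:
send_rows --motion '[{"tx":0,"ty":0,"tz":-0.04,"rx":0,"ry":0,"rz":0,"gripper":0.3},{"tx":0,"ty":0,"tz":-0.06,"rx":0,"ry":0,"rz":0,"gripper":0.3},{"tx":0,"ty":0,"tz":-0.06,"rx":0,"ry":0,"rz":0,"gripper":0.3}]'

```text
time_s: 12.08
ee_pos: [530.4, 249.7, 86.2]
ee_rot: [180.0, -0.1, -152.5]
force: [0.1, -0.0, -2.6]
gripper_width: 49.9
gripper_force: 25.0
```

Emit:
send_rows --motion '[{"tx":0.043,"ty":-0.06,"tz":0,"rx":0,"ry":0,"rz":0.153,"gripper":0.3},{"tx":0.038,"ty":-0.063,"tz":0,"rx":0,"ry":0,"rz":0.153,"gripper":0.3},{"tx":0.033,"ty":-0.066,"tz":0,"rx":0,"ry":0,"rz":0.153,"gripper":0.3},{"tx":0.028,"ty":-0.069,"tz":0,"rx":0,"ry":0,"rz":0.153,"gripper":0.3},{"tx":0.022,"ty":-0.071,"tz":0,"rx":0,"ry":0,"rz":0.153,"gripper":0.3},{"tx":0.016,"ty":-0.072,"tz":0,"rx":0,"ry":0,"rz":0.153,"gripper":0.3},{"tx":0,"ty":0,"tz":0.08,"rx":0,"ry":0,"rz":0,"gripper":0.3},{"tx":0,"ty":0,"tz":0.08,"rx":0,"ry":0,"rz":0,"gripper":0.3},{"tx":0,"ty":0,"tz":0.02,"rx":0,"ry":0,"rz":0,"gripper":0.3},{"tx":0,"ty":0,"tz":0.008,"rx":0,"ry":0,"rz":0,"gripper":0.3},{"tx":0,"ty":0,"tz":0,"rx":0,"ry":0,"rz":0,"gripper":0.3}]'

```text
time_s: 13.45
ee_pos: [500.6, 30.3, -7.2]
ee_rot: [180.0, 0.1, -180.0]
force: [-0.2, -0.4, -2.1]
gripper_width: 49.9
gripper_force: 25.0
```

Emit:
send_rows --motion '[{"tx":0,"ty":0,"tz":0.006,"rx":0,"ry":0,"rz":0,"gripper":0.3},{"tx":0,"ty":0,"tz":0.006,"rx":0,"ry":0,"rz":0,"gripper":0.3},{"tx":0,"ty":0,"tz":0,"rx":0,"ry":0,"rz":0,"gripper":0.3}]'

```text
time_s: 13.82
ee_pos: [500.0, 30.1, -13.8]
ee_rot: [180.0, 0.1, 180.0]
force: [-0.3, 0.7, -0.6]
gripper_width: 49.8
gripper_force: 25.0
```

Emit:
send_rows --motion '[{"tx":0,"ty":0,"tz":0.002,"rx":0,"ry":0,"rz":0,"gripper":0.3},{"tx":0,"ty":0,"tz":0,"rx":0,"ry":0,"rz":0,"gripper":-0.3},{"tx":0,"ty":0,"tz":0,"rx":0,"ry":0,"rz":0,"gripper":-0.8},{"tx":0,"ty":0,"tz":0,"rx":0,"ry":0,"rz":0,"gripper":-0.8},{"tx":0,"ty":0,"tz":-0.04,"rx":0,"ry":0,"rz":0,"gripper":-0.8},{"tx":0,"ty":0,"tz":-0.1,"rx":0,"ry":0,"rz":0,"gripper":-0.8},{"tx":0,"ty":0,"tz":-0.12,"rx":0,"ry":0,"rz":0,"gripper":-0.8},{"tx":0,"ty":0,"tz":-0.12,"rx":0,"ry":0,"rz":0,"gripper":-0.8},{"tx":0,"ty":0,"tz":-0.12,"rx":0,"ry":0,"rz":0,"gripper":-0.8}]'

```text
time_s: 14.95
ee_pos: [499.3, 30.0, 236.9]
ee_rot: [180.0, 0.0, 180.0]
force: [0.6, -0.6, -0.3]
gripper_width: 81.8
gripper_force: 0.0
```

```bash
python3 - <<'E'
from h import *
s=env.state();p=s["ee_pos"];print(p)
rows((453.5,418.5,250),97.5,8)
E
```

```text
[499.27657913  30.04147684 236.8540868 ]
{"tx": 0.011, "ty": 0.097, "tz": -0.003, "rx": 0.0, "ry": 0.0, "rz": -0.031}
{"tx": 0.01, "ty": 0.097, "tz": -0.003, "rx": 0.0, "ry": 0.0, "rz": -0.031}
{"tx": 0.008, "ty": 0.097, "tz": -0.003, "rx": 0.0, "ry": 0.0, "rz": -0.031}
{"tx": 0.007, "ty": 0.098, "tz": -0.003, "rx": 0.0, "ry": 0.0, "rz": -0.031}
{"tx": 0.005, "ty": 0.098, "tz": -0.003, "rx": 0.0, "ry": 0.0, "rz": -0.031}
{"tx": 0.003, "ty": 0.098, "tz": -0.003, "rx": 0.0, "ry": 0.0, "rz": -0.031}
{"tx": 0.002, "ty": 0.098, "tz": -0.003, "rx": 0.0, "ry": 0.0, "rz": -0.031}
{"tx": 0.0, "ty": 0.098, "tz": -0.003, "rx": 0.0, "ry": 0.0, "rz": -0.031}
```

Emit:
send_rows --motion '[{"tx":0.011,"ty":0.097,"tz":-0.003,"rx":0,"ry":0,"rz":-0.031,"gripper":-0.8},{"tx":0.01,"ty":0.097,"tz":-0.003,"rx":0,"ry":0,"rz":-0.031,"gripper":-0.8},{"tx":0.008,"ty":0.097,"tz":-0.003,"rx":0,"ry":0,"rz":-0.031,"gripper":-0.8},{"tx":0.007,"ty":0.098,"tz":-0.003,"rx":0,"ry":0,"rz":-0.031,"gripper":-0.8},{"tx":0.005,"ty":0.098,"tz":-0.003,"rx":0,"ry":0,"rz":-0.031,"gripper":-0.8},{"tx":0.003,"ty":0.098,"tz":-0.003,"rx":0,"ry":0,"rz":-0.031,"gripper":-0.8},{"tx":0.002,"ty":0.098,"tz":-0.003,"rx":0,"ry":0,"rz":-0.031,"gripper":-0.8},{"tx":0,"ty":0.098,"tz":-0.003,"rx":0,"ry":0,"rz":-0.031,"gripper":-0.8},{"tx":0,"ty":0,"tz":0.1,"rx":0,"ry":0,"rz":0,"gripper":-0.8},{"tx":0,"ty":0,"tz":0.1,"rx":0,"ry":0,"rz":0,"gripper":-0.8},{"tx":0,"ty":0,"tz":0.1,"rx":0,"ry":0,"rz":0,"gripper":-0.8},{"tx":0,"ty":0,"tz":0,"rx":0,"ry":0,"rz":0,"gripper":-0.8}]'

```text
time_s: 16.45
ee_pos: [451.9, 416.7, 92.9]
ee_rot: [-179.7, -0.5, -172.6]
force: [-0.1, 0.3, -0.1]
gripper_width: 82.2
gripper_force: 0.0
```

```bash
python3 - <<'E'
from h import *
v=grab("side");t=grab("top")
h=cv2.cvtColor(v["frame"],cv2.COLOR_RGB2HSV)
m=cv2.inRange(h,(95,90,150),(130,255,255)); m[:300]=0;m[332:]=0;m[:,:324]=0;m[:,362:]=0
c=max(cv2.findContours(m,0,2)[0],key=cv2.contourArea).reshape(-1,2); w=np.array([onz(v,q,70)[:2] for q in c]).astype(np.float32); print("blue",cv2.minAreaRect(w))
for d,n,z in((v,"s",48),(t,"t",48)):
    hh=cv2.cvtColor(d["frame"],cv2.COLOR_RGB2HSV); m=cv2.inRange(hh,(22,150,120),(34,255,255)); k,l,st,ce=cv2.connectedComponentsWithStats(m)
    e=proj(d,[500,30,48])[0]; print(n,"expect",e.round(),[(st[i].tolist(),onz(d,ce[i],z).round().tolist()) for i in range(1,k) if st[i,4]>40 and np.abs(ce[i]-e).max()<25])
# pad / base refinement: print candidate pad corners? use white pad in top and side
c=np.zeros((416,800,3),np.uint8)
c[:,:400]=cv2.resize(t["frame"][195:299,200:300,::-1],(400,416),interpolation=cv2.INTER_CUBIC)
c[:,400:]=cv2.resize(v["frame"][210:314,280:380,::-1],(400,416),interpolation=cv2.INTER_CUBIC)
cv2.imwrite("pics/c8.png",c)
E
```

```text
blue ((437.5465087890625, 413.9909973144531), (14.64815616607666, 33.58469772338867), 14.371487617492676)
s expect [333. 240.] []
t expect [311. 269.] [([301, 262, 19, 19, 256], [495.0, 30.0, 48.0])]
```

View pics/c8.png

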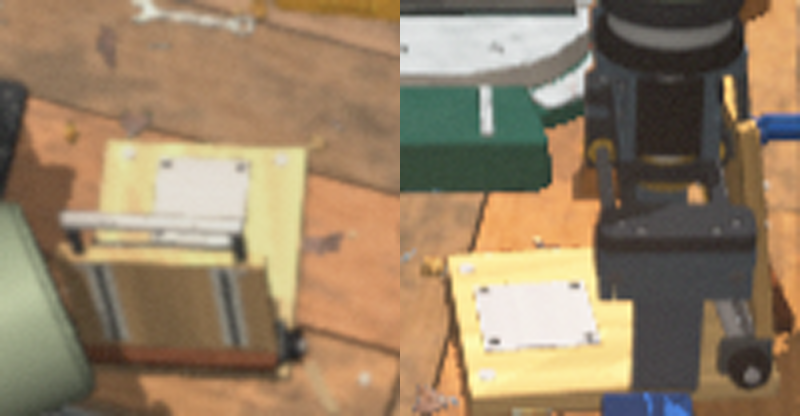

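The picture shows the pad free in the side crop, its corners at about (476,290), (580,282), (598,343) and (486,350). From above, the far pad corners are at (157,158) and (249,158). The gripper is over the blue block, and the yellow one stands upright at (495,30). I'll compute the pad from the corners and go down on the blue block.

```bash
python3 - <<'E'
from h import *
v=grab("side");t=grab("top")
# pad mask (grey-white, low saturation) in side view
h=cv2.cvtColor(v["frame"],cv2.COLOR_RGB2HSV); m=cv2.inRange(h,(0,0,150),(180,60,255)); m[:276]=0;m[302:]=0;m[:,:294]=0;m[:,336:]=0
m=cv2.morphologyEx(m,cv2.MORPH_CLOSE,np.ones((3,3)))
c=max(cv2.findContours(m,0,2)[0],key=cv2.contourArea).reshape(-1,2); w=np.array([onz(v,q,20)[:2] for q in c]).astype(np.float32); print("pad side mask",cv2.minAreaRect(w),cv2.contourArea(c))
P=[onz(v,(280+(a-400)/4-.4,210+b/4-.4),20)[:2] for a,b in((476,290),(580,282),(598,343),(486,350))]
P=np.array(P);print(P.round(),P.mean(0).round(1),[round(float(np.linalg.norm(P[i]-P[i-1])),1) for i in range(4)])
S=np.array([onz(v,(280+(a-400)/4-.4,210+b/4-.4),20)[:2] for a,b in((484,288),(573,284),(592,338),(490,345))]);print("screws",S.round(),S.mean(0).round(1))
T=np.array([onz(t,(200+a/4-.4,195+b/4-.4),20)[:2] for a,b in((157,157),(249,159))]);d=T[0]-T[1];print("top far corners",T.round(),np.linalg.norm(d),np.degrees(np.arctan2(d[1],d[0]))-90)
n=d/np.linalg.norm(d); X=np.array([n[1],-n[0]]); print("centre from top",(T.mean(0)-37*X).round(1))
T=np.array([onz(t,(200+a/4-.4,195+b/4-.4),18)[:2] for a,b in((106,140),(308,148))]);d=T[0]-T[1];print("board far corners",T.round(),np.linalg.norm(d),np.degrees(np.arctan2(d[1],d[0]))-90)
n=d/np.linalg.norm(d); X=np.array([n[1],-n[0]]); print("centre from board",(T.mean(0)-(172-121)*X).round(1))
E
```

```text
pad side mask ((534.469482421875, 248.3105926513672), (73.17534637451172, 76.2952651977539), 14.02517032623291) 424.5
[[576. 225.]
 [510. 206.]
 [492. 276.]
 [561. 293.]] [534.7 249.9] [69.5, 69.5, 71.8, 71.0]
screws [[572. 222.]
 [514. 209.]
 [496. 271.]
 [559. 287.]] [535.2 247.2]
top far corners [[562. 291.]
 [581. 219.]] 74.22409116319793 15.002665243482994
centre from top [535.6 245.6]
board far corners [[565. 336.]
 [604. 177.]] 163.82820805406385 13.878450943760512
centre from board [535.2 244.4]
```

Emit:
send_rows --motion '[{"tx":0,"ty":0,"tz":0.06,"rx":0,"ry":0,"rz":0,"gripper":-0.8},{"tx":0,"ty":0,"tz":0.06,"rx":0,"ry":0,"rz":0,"gripper":-0.8},{"tx":0,"ty":0,"tz":0.04,"rx":0,"ry":0,"rz":0,"gripper":-0.8},{"tx":0,"ty":0,"tz":0.03,"rx":0,"ry":0,"rz":0,"gripper":-0.8},{"tx":0,"ty":0,"tz":0,"rx":0,"ry":0,"rz":0,"gripper":-0.8},{"tx":0,"ty":0,"tz":0,"rx":0,"ry":0,"rz":0,"gripper":-0.8}]'

```text
time_s: 17.4
ee_pos: [455.3, 419.6, 3.3]
ee_rot: [179.9, 0.1, -172.6]
force: [0.7, 0.1, 0.0]
gripper_width: 81.9
gripper_force: 0.0
```

Emit:
send_rows --motion '[{"tx":0,"ty":0,"tz":0,"rx":0,"ry":0,"rz":0,"gripper":-0.3},{"tx":0,"ty":0,"tz":0,"rx":0,"ry":0,"rz":0,"gripper":0},{"tx":0,"ty":0,"tz":0,"rx":0,"ry":0,"rz":0,"gripper":0.3},{"tx":0,"ty":0,"tz":0,"rx":0,"ry":0,"rz":0,"gripper":0.3},{"tx":0,"ty":0,"tz":0,"rx":0,"ry":0,"rz":0,"gripper":0.3}]' --grip_force 25

```text
time_s: 18.02
ee_pos: [454.5, 418.5, 2.1]
ee_rot: [-180.0, -0.0, -172.6]
force: [0.4, -2.5, 2.3]
gripper_width: 49.6
gripper_force: 25.0
```

Emit:
send_rows --motion '[{"tx":0,"ty":0,"tz":-0.04,"rx":0,"ry":0,"rz":0,"gripper":0.3},{"tx":0,"ty":0,"tz":-0.06,"rx":0,"ry":0,"rz":0,"gripper":0.3},{"tx":0,"ty":0,"tz":-0.06,"rx":0,"ry":0,"rz":0,"gripper":0.3},{"tx":0,"ty":0,"tz":0,"rx":0,"ry":0,"rz":0,"gripper":0.3}]'

```text
time_s: 18.52
ee_pos: [455.7, 420.3, 83.8]
ee_rot: [179.8, 0.2, -172.6]
force: [0.2, -0.3, -3.1]
gripper_width: 50.0
gripper_force: 25.0
```

```bash
python3 - <<'E'
from h import *
s=env.state();print(s["ee_pos"],s["ee_rot"],s["force"])
rows((536,246.5,80),104.1,5)
E
```

```text
[455.68957547 420.26424571  83.78353048] [ 179.81239977    0.23349659 -172.57231229] [ 0.22431416 -0.31980628 -3.13101735]
{"tx": -0.023, "ty": -0.073, "tz": 0.001, "rx": 0.001, "ry": 0.002, "rz": -0.044}
{"tx": -0.021, "ty": -0.074, "tz": 0.001, "rx": 0.001, "ry": 0.002, "rz": -0.044}
{"tx": -0.019, "ty": -0.074, "tz": 0.001, "rx": 0.001, "ry": 0.002, "rz": -0.044}
{"tx": -0.018, "ty": -0.074, "tz": 0.001, "rx": 0.001, "ry": 0.002, "rz": -0.044}
{"tx": -0.016, "ty": -0.075, "tz": 0.001, "rx": 0.001, "ry": 0.002, "rz": -0.044}
```

Emit:
send_rows --motion '[{"tx":-0.023,"ty":-0.073,"tz":0,"rx":0,"ry":0,"rz":-0.044,"gripper":0.3},{"tx":-0.021,"ty":-0.074,"tz":0,"rx":0,"ry":0,"rz":-0.044,"gripper":0.3},{"tx":-0.019,"ty":-0.074,"tz":0,"rx":0,"ry":0,"rz":-0.044,"gripper":0.3},{"tx":-0.018,"ty":-0.074,"tz":0,"rx":0,"ry":0,"rz":-0.044,"gripper":0.3},{"tx":-0.016,"ty":-0.075,"tz":0,"rx":0,"ry":0,"rz":-0.044,"gripper":0.3},{"tx":0,"ty":0,"tz":0.05,"rx":0,"ry":0,"rz":0,"gripper":0.3},{"tx":0,"ty":0,"tz":0.05,"rx":0,"ry":0,"rz":0,"gripper":0.3},{"tx":0,"ty":0,"tz":0,"rx":0,"ry":0,"rz":0,"gripper":0.3},{"tx":0,"ty":0,"tz":0,"rx":0,"ry":0,"rz":0,"gripper":0.3}]'

```text
time_s: 19.65
ee_pos: [534.7, 245.3, 31.7]
ee_rot: [180.0, -0.0, -166.0]
force: [0.0, -0.1, -2.4]
gripper_width: 49.8
gripper_force: 25.0
```

```bash
python3 - <<'E'
from h import *
for i in range(3):
    s=env.state();print(s["ee_pos"].round(1),s["ee_rot"].round(1),s["force"].round(1)); v=grab("side")
E
```

```text
[534.7 245.3  31.7] [ 180.   -0. -166.] [ 0.  -0.1 -2.4]
[535.1 245.5  32.4] [ 1.80e+02  1.00e-01 -1.66e+02] [ 0.2  0.8 -1.8]
[535.2 245.6  32.7] [ 1.80e+02  1.00e-01 -1.66e+02] [-0.3  0.2 -1.6]
```

Emit:
send_rows --motion '[{"tx":-0.001,"ty":0.001,"tz":0.01,"rx":0,"ry":0,"rz":0,"gripper":0.3},{"tx":0,"ty":0,"tz":0.007,"rx":0,"ry":0,"rz":0,"gripper":0.3},{"tx":0,"ty":0,"tz":0,"rx":0,"ry":0,"rz":0,"gripper":0.3}]'

```text
time_s: 20.18
ee_pos: [534.7, 245.6, 23.1]
ee_rot: [-180.0, -0.0, -166.0]
force: [-0.5, -1.2, -3.0]
gripper_width: 49.7
gripper_force: 25.0
```

Emit:
send_rows --motion '[{"tx":0,"ty":0,"tz":0.002,"rx":0,"ry":0,"rz":0,"gripper":0.3},{"tx":0,"ty":0,"tz":0.002,"rx":0,"ry":0,"rz":0,"gripper":0.3},{"tx":0,"ty":0,"tz":0,"rx":0,"ry":0,"rz":0,"gripper":0.3}]'

```text
time_s: 20.55
ee_pos: [535.2, 245.9, 22.1]
ee_rot: [180.0, 0.0, -166.0]
force: [-1.4, -0.2, 3.6]
gripper_width: 49.9
gripper_force: 25.0
```

Contact with the pad. I'll release, rise, and check where the block stands.

Emit:
send_rows --motion '[{"tx":0,"ty":0,"tz":0,"rx":0,"ry":0,"rz":0,"gripper":-0.2},{"tx":0,"ty":0,"tz":0,"rx":0,"ry":0,"rz":0,"gripper":-0.7},{"tx":0,"ty":0,"tz":0,"rx":0,"ry":0,"rz":0,"gripper":-0.7},{"tx":0,"ty":0,"tz":-0.05,"rx":0,"ry":0,"rz":0,"gripper":-0.7},{"tx":0,"ty":0,"tz":-0.1,"rx":0,"ry":0,"rz":0,"gripper":-0.7},{"tx":0,"ty":0,"tz":-0.12,"rx":0,"ry":0,"rz":0,"gripper":-0.7},{"tx":0,"ty":0,"tz":-0.12,"rx":0,"ry":0,"rz":0,"gripper":-0.7},{"tx":0,"ty":0,"tz":-0.1,"rx":0,"ry":0,"rz":0,"gripper":-0.7}]'

```text
time_s: 21.55
ee_pos: [535.2, 245.8, 269.1]
ee_rot: [180.0, 0.1, -166.0]
force: [0.9, 0.5, -0.3]
gripper_width: 77.2
gripper_force: 0.0
```

```bash
python3 - <<'E'
from h import *
v=grab("side");s=env.state();print(s["ee_pos"])
h=cv2.cvtColor(v["frame"],cv2.COLOR_RGB2HSV); m=cv2.inRange(h,(100,100,170),(128,255,255)); m[:,:295]=0;m[:,340:]=0;m[:240]=0;m[295:]=0
c=max(cv2.findContours(m,0,2)[0],key=cv2.contourArea).reshape(-1,2); print(c.min(0),c.max(0))
w=np.array([onz(v,q,90)[:2] for q in c]).astype(np.float32); print("blue",cv2.minAreaRect(w))
# bar: bright strip in the side view; model pixels for comparison
g=cv2.cvtColor(v["frame"],cv2.COLOR_RGB2GRAY)
e=np.radians(14.1);X=np.array([np.cos(e),np.sin(e),0]);Y=np.array([-np.sin(e),np.cos(e),0]);hg=np.array([535,246.2,26])-121*X;print("hinge",hg)
for th in(75,78,81,84):
    a=np.radians(th); P=hg+(205*np.cos(a)-14*np.sin(a))*X+(205*np.sin(a)+14*np.cos(a))*[0,0,1]
    print(th,P.round(),proj(v,[P-56*Y,P,P+56*Y]).round().tolist())
b=cv2.inRange(g,150,255); print(g[196:240:2,350:372])
rows((430.7,219.5,270),14.1,10)
E
```

```text
[538.0306382  247.02030275 276.27624299]
[306 261] [325 270]
blue ((530.5154418945312, 251.12062072753906), (46.82831954956055, 44.02907943725586), 7.6315107345581055)
hinge [417.64548615 216.72258357  26.        ]Traceback (most recent call last):
  File "<stdin>", line 10, in <module>
TypeError: can't multiply sequence by non-int of type 'numpy.float64'
```

```bash
python3 - <<'E'
from h import *
v=grab("side");t=grab("top");s=env.state();print(s["ee_pos"])
k=8
def face(d,x0,y0,x1,y1,lo,hi,z):
    im=cv2.resize(d["frame"][y0:y1,x0:x1],None,fx=k,fy=k,interpolation=cv2.INTER_LINEAR); h=cv2.cvtColor(im,cv2.COLOR_RGB2HSV); m=cv2.inRange(h,lo,hi)
    m=cv2.morphologyEx(m,cv2.MORPH_CLOSE,np.ones((13,13)))
    c=max(cv2.findContours(m,0,2)[0],key=cv2.contourArea); q=cv2.approxPolyDP(c,10,True).reshape(-1,2); f=lambda c:(c+.5)/k-.5+[x0,y0]
    w=np.array([onz(d,p,z)[:2] for p in f(c.reshape(-1,2))]).astype(np.float32); print(cv2.minAreaRect(w),f(q).round(1).tolist()); return w
face(v,296,250,340,285,(95,90,170),(130,255,255),90)
face(v,290,270,342,306,(0,0,150),(180,55,255),20)
h=cv2.cvtColor(t["frame"],cv2.COLOR_RGB2HSV); e=proj(t,[535,246,90])[0].astype(int); print(e,[int(x) for x in h[e[1],e[0]-3:e[0]+4,0]])
print(h[256:274:1,304:330:3,2]); 
e=np.radians(14.1);X=np.array([np.cos(e),np.sin(e),0]);Y=np.array([-np.sin(e),np.cos(e),0]);c=np.array([535,246.2,90])
for o in((0,0),(-4,0)): print(o,proj(v,[c+o[0]*X+25*(a*X+b*Y) for a,b in((1,1),(1,-1),(-1,-1),(-1,1))]).round(1).tolist())
rows((430.7,219.5,275),14.1,10)
E
```

```text
[536.36751876 246.31227724 269.60886301]
((532.6371459960938, 251.40206909179688), (47.85755157470703, 48.1907958984375), 13.278853416442871) [[325.1, 268.9], [321.9, 260.2], [304.6, 261.6], [307.1, 270.6]]
((530.9277954101562, 280.22149658203125), (62.98325729370117, 14.158063888549805), 14.584529876708984) [[326.2, 295.4], [322.7, 292.9], [304.9, 294.4], [301.3, 296.9]]
[246 235] [37, 38, 39, 38, 34, 37, 108]
[[106  99 104 111 112 104  99  92  92]
 [180 167 178 192 192 179 170 155 158]
 [203 195 208 213 217 206 191 173 183]
 [206 204 211 214 213 199 184 172 191]
 [207 206 211 212 203 188 177 169 189]
 [211 214 206 206 187 180 177 168 183]
 [211 222 212 205 180 179 171 167 180]
 [209 226 222 214 183 177 171 170 176]
 [217 226 227 224 210 186 170 172 170]
 [221 227 228 226 224 214 173 173 168]
 [222 227 227 227 227 219 174 173 168]
 [225 227 227 228 227 215 174 174 169]
 [225 228 227 228 226 196 175 171 174]
 [227 227 227 227 226 171 164 172 183]
 [227 228 227 227 228 154 160 175 196]
 [227 227 227 228 228 143 163 185 198]
 [228 228 228 227 227 133 190 193 198]
 [228 228 227 226 225 
[... 247 characters left out ...]
.022, "ty": -0.003, "tz": -0.001, "rx": 0.001, "ry": 0.001, "rz": 0.3}
{"tx": 0.021, "ty": -0.007, "tz": -0.001, "rx": 0.001, "ry": 0.001, "rz": 0.3}
{"tx": 0.019, "ty": -0.01, "tz": -0.001, "rx": 0.001, "ry": 0.001, "rz": 0.3}
{"tx": 0.018, "ty": -0.013, "tz": -0.001, "rx": 0.001, "ry": 0.001, "rz": 0.3}
{"tx": 0.015, "ty": -0.015, "tz": -0.001, "rx": 0.001, "ry": 0.001, "rz": 0.3}
{"tx": 0.013, "ty": -0.018, "tz": -0.001, "rx": 0.001, "ry": 0.001, "rz": 0.3}
{"tx": 0.01, "ty": -0.019, "tz": -0.001, "rx": 0.001, "ry": 0.001, "rz": 0.3}
{"tx": 0.007, "ty": -0.021, "tz": -0.001, "rx": 0.001, "ry": 0.001, "rz": 0.3}
{"tx": 0.003, "ty": -0.022, "tz": -0.001, "rx": 0.001, "ry": 0.001, "rz": 0.3}
```

The block stands square (13.3°, pad 14°), within about 2–3 mm of the middle. Back to the bar.

Emit:
send_rows --motion '[{"tx":0.022,"ty":0,"tz":0,"rx":0,"ry":0,"rz":0.3,"gripper":0.34},{"tx":0.022,"ty":-0.003,"tz":0,"rx":0,"ry":0,"rz":0.3,"gripper":0.34},{"tx":0.021,"ty":-0.007,"tz":0,"rx":0,"ry":0,"rz":0.3,"gripper":0.34},{"tx":0.019,"ty":-0.01,"tz":0,"rx":0,"ry":0,"rz":0.3,"gripper":0.34},{"tx":0.018,"ty":-0.013,"tz":0,"rx":0,"ry":0,"rz":0.3,"gripper":0.34},{"tx":0.015,"ty":-0.015,"tz":0,"rx":0,"ry":0,"rz":0.3,"gripper":0.34},{"tx":0.013,"ty":-0.018,"tz":0,"rx":0,"ry":0,"rz":0.3,"gripper":0.34},{"tx":0.01,"ty":-0.019,"tz":0,"rx":0,"ry":0,"rz":0.3,"gripper":0.34},{"tx":0.007,"ty":-0.021,"tz":0,"rx":0,"ry":0,"rz":0.3,"gripper":0.34},{"tx":0.003,"ty":-0.022,"tz":0,"rx":0,"ry":0,"rz":0.3,"gripper":0.34},{"tx":0,"ty":0,"tz":0,"rx":0,"ry":0,"rz":0,"gripper":0.34},{"tx":0,"ty":0,"tz":0,"rx":0,"ry":0,"rz":0,"gripper":0.34}]'

```text
time_s: 23.2
ee_pos: [428.7, 219.1, 265.6]
ee_rot: [-179.9, 0.0, 104.2]
force: [-0.4, 0.1, 0.5]
gripper_width: 30.3
gripper_force: 0.0
```

Emit:
send_rows --motion '[{"tx":0,"ty":0.004,"tz":0.05,"rx":0,"ry":0,"rz":0,"gripper":0.34},{"tx":0,"ty":0,"tz":0.05,"rx":0,"ry":0,"rz":0,"gripper":0.34},{"tx":0,"ty":0,"tz":0.03,"rx":0,"ry":0,"rz":0,"gripper":0.34},{"tx":0,"ty":0,"tz":0.02,"rx":0,"ry":0,"rz":0,"gripper":0.34},{"tx":0,"ty":0,"tz":0,"rx":0,"ry":0,"rz":0,"gripper":0.34},{"tx":0,"ty":0,"tz":0,"rx":0,"ry":0,"rz":0,"gripper":1},{"tx":0,"ty":0,"tz":0,"rx":0,"ry":0,"rz":0,"gripper":1},{"tx":0,"ty":0,"tz":0,"rx":0,"ry":0,"rz":0,"gripper":1}]' --grip_force 50

```text
time_s: 24.2
ee_pos: [431.0, 219.9, 192.2]
ee_rot: [179.9, -0.0, 104.0]
force: [0.6, -0.4, 1.5]
gripper_width: 10.8
gripper_force: 50.0
```

Emit:
send_rows --motion '[{"tx":0,"ty":0.021,"tz":0.002,"rx":0,"ry":0,"rz":0,"gripper":1},{"tx":0,"ty":0.028,"tz":0.005,"rx":0,"ry":0,"rz":0,"gripper":1},{"tx":0,"ty":0.035,"tz":0.008,"rx":0,"ry":0,"rz":0,"gripper":1},{"tx":0,"ty":0.034,"tz":0.011,"rx":0,"ry":0,"rz":0,"gripper":1}]'

```text
time_s: 24.7
ee_pos: [487.2, 233.7, 178.3]
ee_rot: [-179.8, 0.0, 104.0]
force: [-5.6, -1.0, 2.6]
gripper_width: 10.7
gripper_force: 50.0
```

Emit:
send_rows --motion '[{"tx":0,"ty":0.033,"tz":0.014,"rx":0,"ry":0,"rz":0,"gripper":1},{"tx":0,"ty":0.031,"tz":0.017,"rx":0,"ry":0,"rz":0,"gripper":1},{"tx":0,"ty":0.03,"tz":0.02,"rx":0,"ry":0,"rz":0,"gripper":1},{"tx":0,"ty":0.028,"tz":0.022,"rx":0,"ry":0,"rz":0,"gripper":1}]'

```text
time_s: 25.2
ee_pos: [548.2, 248.5, 141.1]
ee_rot: [180.0, 0.0, 104.0]
force: [-3.1, -3.3, 2.1]
gripper_width: 10.8
gripper_force: 50.0
```

Emit:
send_rows --motion '[{"tx":0,"ty":0.026,"tz":0.025,"rx":0,"ry":0,"rz":0,"gripper":1},{"tx":0,"ty":0.024,"tz":0.027,"rx":0,"ry":0,"rz":0,"gripper":1},{"tx":0,"ty":0.011,"tz":0.014,"rx":0,"ry":0,"rz":0,"gripper":1},{"tx":0,"ty":0,"tz":0,"rx":0,"ry":0,"rz":0,"gripper":1}]'

```text
time_s: 25.7
ee_pos: [577.6, 255.8, 107.5]
ee_rot: [180.0, 0.1, 104.0]
force: [2.0, -4.0, -4.3]
gripper_width: 11.1
gripper_force: 50.0
```

Emit:
send_rows --motion '[{"tx":0,"ty":0.006,"tz":0.008,"rx":0,"ry":0,"rz":0,"gripper":1},{"tx":0,"ty":0.005,"tz":0.007,"rx":0,"ry":0,"rz":0,"gripper":1},{"tx":0,"ty":0,"tz":0,"rx":0,"ry":0,"rz":0,"gripper":1}]'

```text
time_s: 26.08
ee_pos: [581.8, 256.8, 101.6]
ee_rot: [-180.0, 0.1, 104.0]
force: [-1.2, -5.8, -1.7]
gripper_width: 11.0
gripper_force: 50.0
```

Emit:
send_rows --motion '[{"tx":0,"ty":0.001,"tz":0.004,"rx":0,"ry":0,"rz":0,"gripper":1},{"tx":0,"ty":0,"tz":0,"rx":0,"ry":0,"rz":0,"gripper":1}]'

```text
time_s: 26.32
ee_pos: [582.7, 257.1, 100.2]
ee_rot: [179.9, 0.1, 104.0]
force: [0.2, -5.9, 1.1]
gripper_width: 11.1
gripper_force: 50.0
```

Emit:
send_rows --motion '[{"tx":0,"ty":0.002,"tz":0.004,"rx":0,"ry":0,"rz":0,"gripper":1},{"tx":0,"ty":0.001,"tz":0.004,"rx":0,"ry":0,"rz":0,"gripper":1},{"tx":0,"ty":0,"tz":0,"rx":0,"ry":0,"rz":0,"gripper":1}]'

```text
time_s: 26.7
ee_pos: [583.5, 257.3, 98.9]
ee_rot: [179.9, 0.0, 104.0]
force: [-6.4, -7.4, 14.5]
gripper_width: 11.0
gripper_force: 50.0
```

Emit:
send_rows --motion '[{"tx":0,"ty":0,"tz":0.004,"rx":0,"ry":0,"rz":0,"gripper":1},{"tx":0,"ty":0,"tz":0,"rx":0,"ry":0,"rz":0,"gripper":1}]'

```text
time_s: 26.95
ee_pos: [583.6, 257.3, 98.7]
ee_rot: [179.9, 0.0, 104.0]
force: [-7.9, -9.0, 21.2]
gripper_width: 11.1
gripper_force: 50.0
```

The roller is pressing on the block: the force rises with no motion. One small step more, then release and rise.

Emit:
send_rows --motion '[{"tx":0,"ty":0,"tz":0.003,"rx":0,"ry":0,"rz":0,"gripper":1},{"tx":0,"ty":0,"tz":0,"rx":0,"ry":0,"rz":0,"gripper":1},{"tx":0,"ty":0,"tz":0,"rx":0,"ry":0,"rz":0,"gripper":0.34},{"tx":0,"ty":0,"tz":0,"rx":0,"ry":0,"rz":0,"gripper":0.34},{"tx":0,"ty":0,"tz":0,"rx":0,"ry":0,"rz":0,"gripper":0.34}]'

```text
time_s: 27.58
ee_pos: [584.1, 258.8, 91.7]
ee_rot: [180.0, -0.1, 104.0]
force: [-1.0, 1.2, 0.9]
gripper_width: 30.0
gripper_force: 0.0
```

Emit:
send_rows --motion '[{"tx":0,"ty":0,"tz":-0.04,"rx":0,"ry":0,"rz":0,"gripper":0.34},{"tx":0,"ty":0,"tz":-0.08,"rx":0,"ry":0,"rz":0,"gripper":0.34},{"tx":0,"ty":0,"tz":-0.1,"rx":0,"ry":0,"rz":0,"gripper":0.34},{"tx":0,"ty":0,"tz":-0.1,"rx":0,"ry":0,"rz":0,"gripper":0.34}]'

```text
time_s: 28.08
ee_pos: [583.9, 258.5, 252.8]
ee_rot: [-180.0, -0.0, 104.1]
force: [0.7, 0.3, 0.2]
gripper_width: 29.9
gripper_force: 0.0
```

```bash
python3 - <<'E'
from h import *
s=env.state();print(s["ee_pos"],s["force"],s["time_s"])
v=grab("side");t=grab("top")
h=cv2.cvtColor(v["frame"],cv2.COLOR_RGB2HSV)
m=cv2.inRange(h,(100,100,60),(128,255,255)); m[:,:290]=0;m[:,345:]=0;m[:245]=0;m[300:]=0
k,l,st,ce=cv2.connectedComponentsWithStats(m); print("blue",[(st[i].tolist()) for i in range(1,k) if st[i,4]>15])
e=np.radians(14.1);X=np.array([np.cos(e),np.sin(e),0]);Y=np.array([-np.sin(e),np.cos(e),0]);Z=np.array([0,0,1.]);hg=np.array([417.6,216.5,26])
for th in(28,30,32,34):
    a=np.radians(th);u=np.cos(a)*X+np.sin(a)*Z;n=-np.sin(a)*X+np.cos(a)*Z
    # near bar end corner; near upper corners of the board (free edge, hinge edge)
    print(th,proj(v,[hg+205*u+14*n+53*Y,hg+160*u+20*n+75*Y,hg+160*u+20*n-75*Y]).round(1).tolist())
# board free upper edge: light wood vs darker, sample along near edge
g=cv2.cvtColor(v["frame"],cv2.COLOR_RGB2GRAY); np.set_printoptions(linewidth=220); print(g[236:266,290:324])
E
```

```text
[583.91155515 258.49008642 252.77949736] [0.71876746 0.31858396 0.16803713] 28.075
blue [[305, 266, 8, 9, 47]]
28 [[294.8, 260.7], [313.8, 270.2], [306.0, 240.5]]
30 [[296.4, 258.4], [315.2, 268.4], [307.2, 238.9]]
32 [[298.2, 256.1], [316.7, 266.7], [308.6, 237.4]]
34 [[300.0, 253.9], [318.3, 265.1], [310.0, 235.8]]
[[122 200 224 ...  77  69  63]
 [130 159 176 ...  63  62  63]
 [124 125 126 ...  61  60  61]
 ...
 [143 148 154 ... 138 130 127]
 [150 154 155 ... 138 146 138]
 [151 157 160 ... 102 120 139]]
```

```bash
python3 - <<'E'
from h import *
import sys; np.set_printoptions(linewidth=250,threshold=sys.maxsize)
v=grab("side"); g=cv2.cvtColor(v["frame"],cv2.COLOR_RGB2GRAY); print("cols 288..327"); 
for y in range(250,280): print(y,g[y,288:328])
# blue top edge: block visible face, compare with model
e=np.radians(14.1);X=np.array([np.cos(e),np.sin(e),0]);Y=np.array([-np.sin(e),np.cos(e),0]);c=np.array([533,246.2,90])
print(proj(v,[c+25*(a*X+b*Y)+[0,0,z] for z in(0,-20) for a,b in((1,1),(-1,1))]).round(1).tolist())
hg=np.array([417.6,216.5,26])
for th in(28,30,32,34):
    a=np.radians(th);u=np.cos(a)*X+np.sin(a)*np.array([0,0,1.]);n=-np.sin(a)*X+np.cos(a)*np.array([0,0,1.])
    print(th,"near edge top/bottom at s=150,100",proj(v,[hg+s*u+o*n+75*Y for s in(150,100) for o in(20,8)]).round(1).tolist())
E
```

```text
cols 288..327
250 [ 67  62  61  62  65 125 145 146 135 112  72  63  63  63  64  64  63  62  62  65 114 121 122 113 113 110 115 121 124 125 125 123 103  89  96 153 161 205 201 199]
251 [ 64  63  62  64  64 122 142 146 139 121  74  65  64  62  65  65  63  66  62  63 117 118 117 109 109 110 112 118 116 116 117 125 120 114 103  95  93 151 162 184]
252 [ 64  67  67  63  65 117 140 147 139 120  74  62  63  67  65  68  64  65  62  65 104 115 112 118 109 109 112 108 119 115 115 114 118 124 122 122 115  95  98 125]
253 [ 63  62  66  66  65 112 137 146 143 125  75  65  64  64  64  65  65  67  65  66  95 110 113 119 108 107 107 109 113 120 122 127 126 118 118 122 131 123 121 107]
254 [ 65  65  64  66  66 117 135 145 146 131 106  69  65  64  63  65  67  64  63  64  83 105 109 119 103 105 105 107 106 123 126 125 131 128 127 128 119 122 131 131]
255 [ 63  64  65  64  66  90 129 144 210 205 131  73  60  63  62  65  66  63  64  63  64 112 110 116 116 110 104 103 106 123 127 127 128 128 131 134 126 125 129 125]
256 [ 64  64  64  60  65  63 125 145 194 184 127  69  67  66  65  64  64  66  60  63  63 1
[... 3666 characters left out ...]
  78  79  78  79  77  77  77  79  82  82  82  82  98 115 109]
279 [134 128 126 100 104 119 120 121 120 119 120 122 125 127 130 112  71  66  82  79  80  79  77  78  78  77  77  79  77  77  79  78  80  75  79  80  80  89 121 123]
[[306.0, 270.1], [326.0, 268.9], [305.9, 277.0], [325.8, 275.8]]
28 near edge top/bottom at s=150,100 [[317.5, 271.7], [315.0, 275.6], [335.5, 278.9], [333.1, 282.8]]
30 near edge top/bottom at s=150,100 [[318.8, 270.0], [316.2, 273.9], [336.5, 277.9], [333.9, 281.7]]
32 near edge top/bottom at s=150,100 [[320.2, 268.5], [317.5, 272.3], [337.5, 276.9], [334.8, 280.7]]
34 near edge top/bottom at s=150,100 [[321.7, 266.9], [318.8, 270.7], [338.6, 275.9], [335.7, 279.6]]
```

The near board edge lies at v ≈ 270.8 at u = 319. The 30° model gives 270.0 and 28° gives about 271.7, so the table rests on the blue block. The robot is clear, so I'm handing in.

```bash
python3 -c "
from workcell import env
print(env.job_done())"
```

```text
the job is handed in; nothing more can be done
None
```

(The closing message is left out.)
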